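# Put away the kiln furniture after a firing

## Robot

A 7-joint arm with a two-finger parallel gripper is mounted at the origin on the work surface. World frame = base frame: x ahead of the robot, y to its left, z up, the work surface at z = 0. Lengths are in m, angles in rad, forces in N, time in s.
With the tool pointing down it reaches from about 0.4 to 0.85 m from the base axis. Payload 10.4 kg.
Tool frame: the origin (TCP) lies at the very end of the fingers, on their centre line; the grasp point (between the pads) lies 19 mm behind it; z points along the fingers, y is the direction in which the jaws open and shut (so a half turn about z gives the same grasp; the last joint's range is limited). The gripper opens to 87 mm and grips with 3 to 60 N. Pads are 19 mm wide; open, the fingers measure 117 mm over their backs; the gripper's body (75 mm by 190 mm) begins 51 mm behind the grasp point.
Start: joints at [-1.274, 0.332, -0.065, 1.46, 0.022, 1.35, -0.088], TCP at [0.196, 0.593, 0.223] pointing down, gripper open.
Joint ranges: [-2.6, 2.6], [-0.5, 2.12], [-1.47, 1.34], [0.16, 2.42], [-1.27, 4.41], [0.06, 2.06], [-2.6, 2.6]. Speed limits (rad/s): [2.22, 2.22, 2.79, 2.79, 3.14, 3.14, 3.14].

## Interface

Orientations are given as a unit quaternion [x, y, z, w].
In Python, from bench import read_state, imaging, r gives the robot as it stands. The module is installed in compiled form; this text tells all that it offers.
- The arm moves only by the tool move_arm, never from a script. Its argument "series" is a list of rows, each a list of 4 numbers: the shift along the tool's x, y, z in m, then the turn about the tool's z in rad. In form: [[x, y, z, roll], ...]. A call has 1 to 20 rows; each row is the pose to reach, as a shift and turn from the pose commanded when the call began, along the tool's axes at that moment; what a row does not reach only later rows make up. A row lasts 1/10 s, in which the tool goes at most 50 mm and 8.59 degrees, less where a joint would pass 70% of its speed; a pose out of reach is approached as far as the arm can. A call with a gripper value outside its range is refused whole. "claw" is the gripper's target within -1 to 1 (fully open at 1, half-way at 0, shut at -1), set as the call begins (left out, the last holds). The fingers move at their own pace and stop on an object; "newtons" is the grip in N (left out, the last holds). Time passes only in rows, so rows that repeat a pose let the fingers close. It gives the time, the measured TCP pose, the force and the opening at its end, in the units of the state.
- read_state(): the state, without advancing time (a new reading comes with each control period).
- imaging.camera(name): name is "scene" or "top" or "wrist"; returns (picture, depth): 400x640x3 uint8, red, green, blue; 400x640 float32, m along the optical axis (not along the pixel's ray), 0 where there is no reading.
- imaging.get_calibration(name): a dict with "camera_matrix" (3x3 intrinsics, pixels), "R" (3x3) and "t" (3): a world point X has camera coordinates R X + t. Camera axes: x right, y down, z forward; pixel columns grow to the right and rows downward; lengths in m; the calibration is good to about 2 mm. A picture is of the moment at which its call begins: read the wrist's pose just before it. get_calibration takes no time and is no camera call; for the wrist camera it gives the pose at the moment of the call.
- r.close_job(): hands the job in, once; it reports no verdict.
The state is a dict: "time": time; "joint_positions": joint angles; "joint_vel": joint speeds; "joint_torque": joint torques, N m; "ee_pos": TCP position; "eef_rot": TCP orientation; "ft_force": force on the tool from outside, world axes, zero at the start; "torque": the same for the moment, N m; "width": finger opening in m.
Only numpy, scipy, OpenCV 4.12 (cv2) and the standard library are available. Lean on these libraries where they do the work, as an engineer would, in place of code of your own. Each camera call takes 0.05 s, during which the arm holds its last target.

## Task

Put the kiln furniture away: lift the red handle to tip the sorting tray so that all the ceramic blocks slide off into the blue bin, and lower the tray until it is level again. Lay all the cream kiln posts in the wooden rack as a pyramid, three in the grooves of the bottom row and the others saddled in the gaps of the row below, each squarely along the grooves and centred on the rack lengthwise. Either job may come first; do not knock over the paper cup.

Things in the scene. Friction and masses are not known exactly. Their poses are not given: they have to be found in the camera images.
- rack: wooden cradle fixed to the table: block 46 (x) x 170 (y) x 24 mm high; three grooves 47 mm apart, each made by two steel rods along x on top; an end cheek 66 mm high at each y end, inner face 75 mm from the middle. Open at both x sides: posts, laid along the rack's x, overhang it by 9 mm at each end, where fingers have free room down to the table. Origin: centre of the underside, z up.
- seat0 (a point): point where the centre of a post belongs: bottom row, groove at the rack's -y end, 46.5 mm above the table
- seat1 (a point): point where the centre of a post belongs: bottom row, middle groove, 46.5 mm up
- seat2 (a point): point where the centre of a post belongs: bottom row, groove at the +y end, 46.5 mm up
- seat3 (a point): point where the centre of a post belongs: second row, saddled between seats 0 and 1, 83.7 mm up
- seat4 (a point): point where the centre of a post belongs: second row, saddled between seats 1 and 2, 83.7 mm up
- seat5 (a point): point where the centre of a post belongs: top, saddled between seats 3 and 4, 120.9 mm up
- post0: cream ceramic kiln post: straight ten-sided prism, nearly round, 43 mm over the flats (45 over the edges), 64 mm long, a dark bore in each flat end, about 0.14 kg, lying on the table (it can roll a little). Origin: its centre; its x is its long axis. The posts are alike, 5 or 6 are present. In the rack neighbours almost touch, so it is best gripped by its two ends, from above.
- post1: cream ceramic kiln post: straight ten-sided prism, nearly round, 43 mm over the flats (45 over the edges), 64 mm long, a dark bore in each flat end, about 0.14 kg, lying on the table (it can roll a little). Origin: its centre; its x is its long axis. The posts are alike, 5 or 6 are present. In the rack neighbours almost touch, so it is best gripped by its two ends, from above.
- post2: cream ceramic kiln post: straight ten-sided prism, nearly round, 43 mm over the flats (45 over the edges), 64 mm long, a dark bore in each flat end, about 0.14 kg, lying on the table (it can roll a little). Origin: its centre; its x is its long axis. The posts are alike, 5 or 6 are present. In the rack neighbours almost touch, so it is best gripped by its two ends, from above.
- post3: cream ceramic kiln post: straight ten-sided prism, nearly round, 43 mm over the flats (45 over the edges), 64 mm long, a dark bore in each flat end, about 0.14 kg, lying on the table (it can roll a little). Origin: its centre; its x is its long axis. The posts are alike, 5 or 6 are present. In the rack neighbours almost touch, so it is best gripped by its two ends, from above.
- post4: cream ceramic kiln post: straight ten-sided prism, nearly round, 43 mm over the flats (45 over the edges), 64 mm long, a dark bore in each flat end, about 0.14 kg, lying on the table (it can roll a little). Origin: its centre; its x is its long axis. The posts are alike, 5 or 6 are present. In the rack neighbours almost touch, so it is best gripped by its two ends, from above.
- post5: cream ceramic kiln post: straight ten-sided prism, nearly round, 43 mm over the flats (45 over the edges), 64 mm long, a dark bore in each flat end, about 0.14 kg, lying on the table (it can roll a little). Origin: its centre; its x is its long axis. The posts are alike, 5 or 6 are present. In the rack neighbours almost touch, so it is best gripped by its two ends, from above.
- stand: grey pedestal 150 x 75 mm, 88 mm high, fixed, that carries the tipping tray. Origin on the table under the level tray's middle; its y points from the tray's open lip to its handle, its x runs along the hinge.
- tray (a joint): aluminium tray 180 x 135 mm on the stand: floor 104 mm above the table, walls 26 mm high on three sides, open lip over the bin. Angle in rad: 0 level, up to 1.15 as the handle is lifted. The hinge runs along the stand's x, 65 mm to -y of its origin, 98 mm up, and is free: let go, the tray falls back level. Blocks slide off at 0.5 to 0.7 rad.
- tray_handle (a point): middle of the tray's red handle bar: a round bar 10 mm thick, along the stand's x, 92 mm free between its two arms, 172 mm from the hinge, 111 mm above the table when level, 37 mm of free space between it and the tray's back wall. It can be pinched from above and turns between the fingers as the tray tips.
- bin_in (a point): centre of the inner floor (5 mm above the table) of the blue open bin, 200 mm (x) by 150 mm (y) outside, 70 mm high, walls 5 mm, fixed, that stands under the tray's lip; x and y as the stand's.
- block0: small ceramic setting block, 26 x 26 mm and 20 mm high, 25 g, loose on the tray; 3 to 5 are present. Origin: centre of its underside.
- block1: small ceramic setting block, 26 x 26 mm and 20 mm high, 25 g, loose on the tray; 3 to 5 are present. Origin: centre of its underside.
- block2: small ceramic setting block, 26 x 26 mm and 20 mm high, 25 g, loose on the tray; 3 to 5 are present. Origin: centre of its underside.
- block3: small ceramic setting block, 26 x 26 mm and 20 mm high, 25 g, loose on the tray; 3 to 5 are present. Origin: centre of its underside.
- block4: small ceramic setting block, 26 x 26 mm and 20 mm high, 25 g, loose on the tray; 3 to 5 are present. Origin: centre of its underside.
- cup: white paper cup standing on the table, 68 mm across the rim and 90 mm high, at the far side beyond the tray. Origin: centre of its underside. A bystander.

How it is judged:
On the way:
1. the tray is tipped up by more than 0.5 rad (value of joint tray above 0.5 rad), for 0.1 s.
At the end, for the whole second after the job is handed in: Every kiln post present lies at rest with its centre within 14 mm of one of the rack's six seats and its axis within 0.2 rad of the rack's x; every block present is at rest inside the bin, below 60 mm over its floor; the tray is level to within 0.06 rad ((distance between post0 and seat0 below 0.014 m or distance between post0 and seat1 below 0.014 m or distance between post0 and seat2 below 0.014 m or distance between post0 and seat3 below 0.014 m or distance between post0 and seat4 below 0.014 m or distance between post0 and seat5 below 0.014 m) and angle between the x axis of each of post0, post1, post2, post3, post4, post5 and the x axis of rack, either way round below 0.2 rad and linear speed of each of post0, post1, post2, post3, post4, post5, block0, block1, block2, block3, block4 below 0.02 m/s and (distance between post1 and seat0 below 0.014 m or distance between post1 and seat1 below 0.014 m or distance between post1 and seat2 below 0.014 m or distance between post1 and seat3 below 0.014 m or distance between post1 and seat4 below 0.014 m or distance between post1 and seat5 below 0.014 m) and (distance between post2 and seat0 below 0.014 m or distance between post2 and seat1 below 0.014 m or distance between post2 and seat2 below 0.014 m or distance between post2 and seat3 below 0.014 m or distance between post2 and seat4 below 0.014 m or distance between post2 and seat5 below 0.014 m) and (distance between post3 and seat0 below 0.014 m or distance between post3 and seat1 below 0.014 m or distance between post3 and seat2 below 0.014 m or distance between post3 and seat3 below 0.014 m or distance between post3 and seat4 below 0.014 m or distance between post3 and seat5 below 0.014 m) and (distance between post4 and seat0 below 0.014 m or distance between post4 and seat1 below 0.014 m or distance between post4 and seat2 below 0.014 m or distance between post4 and seat3 below 0.014 m or distance between post4 and seat4 below 0.014 m or distance between post4 and seat5 below 0.014 m) and (distance between post5 and seat0 below 0.014 m or distance between post5 and seat1 below 0.014 m or distance between post5 and seat2 below 0.014 m or distance between post5 and seat3 below 0.014 m or distance between post5 and seat4 below 0.014 m or distance between post5 and seat5 below 0.014 m) and x of block0 in the frame of bin_in between -0.096 and 0.096 m and y of block0 in the frame of bin_in between -0.071 and 0.071 m and z of each of block0, block1, block2, block3, block4 in the frame of bin_in below 0.06 m and x of block1 in the frame of bin_in between -0.096 and 0.096 m and y of block1 in the frame of bin_in between -0.071 and 0.071 m and x of block2 in the frame of bin_in between -0.096 and 0.096 m and y of block2 in the frame of bin_in between -0.071 and 0.071 m and x of block3 in the frame of bin_in between -0.096 and 0.096 m and y of block3 in the frame of bin_in between -0.071 and 0.071 m and x of block4 in the frame of bin_in between -0.096 and 0.096 m and y of block4 in the frame of bin_in between -0.071 and 0.071 m and value of joint tray below 0.06 rad); the robot touches nothing.
It fails at once if the paper cup is knocked over (angle between cup's own z axis and vertical above 0.9 rad).
Of post0, post1, post2, post3, post4, post5 only 5 to 6 are there at a start; the rules pass over those that are not, and their reading is None.
Of block0, block1, block2, block3, block4 only 3 to 5 are there at a start; the rules pass over those that are not, and their reading is None.
At some moment in a run one of post0, post1, post2, post3, post4, post5 may be knocked a few centimetres aside while the robot is not near it.
Once in a run the grip may slacken for a moment while it holds something.
It also fails if it takes over 210 s, if anything falls off the work surface, if the arm or the gripper's body presses on something with over 40 N, if the wrist force passes 120 N, or if a joint passes its speed limit or range.

## Working session

There is one attempt and no reset: what is moved stays moved. The work goes in short steps, Python scripts to look and compute and a tool call to move; the robot and the scene stay as the last step left them, time stands still between calls to the robot, and variables do not carry over. Pictures are saved under pics/ and viewed, and the job is handed in when it is done.

Besides the shell and the picture viewer there is one more tool, called after "Call:" in YAML: its name, and indented under it one key for each argument. move_arm: Moves the arm, as the interface text tells. Its arguments: {"type":"object","properties":{"series":{"type":"array","items":{"type":"array","items":{"type":"number"}}},"claw":{"type":"number"},"newtons":{"type":"number"}},"required":["series"]}

```bash
mkdir -p pics; python3 - <<'E'
from bench import read_state, imaging, r
import cv2,numpy as np
s=read_state();print(s['time'],s['ee_pos'],s['eef_rot'],s['width'])
for n in ['scene','top']:
    p,d=imaging.camera(n);cv2.imwrite(f'pics/{n}0.png',p[:,:,::-1]);np.save(f'/tmp/{n}.npy',d)
    c=imaging.get_calibration(n);print(n,c)
E
```

```text
0.0 [0.19639576 0.59295074 0.22176595] [ 1.59226599e-01  9.87241819e-01 -6.90519017e-04 -6.37973170e-05] 0.08716175976507556
scene {'camera_matrix': array([[489.14491322,   0.        , 316.63800364],
       [  0.        , 489.14491322, 199.16936048],
       [  0.        ,   0.        ,   1.        ]]), 'R': array([[-0.79120633,  0.61135197, -0.01553446],
       [ 0.51186477,  0.64812335, -0.56385334],
       [-0.3346446 , -0.45407587, -0.82572882]]), 't': array([ 0.45822303, -0.22757762,  1.49046738])}
top {'camera_matrix': array([[490.82422756,   0.        , 325.7401491 ],
       [  0.        , 490.82422756, 197.10457951],
       [  0.        ,   0.        ,   1.        ]]), 'R': array([[-0.06843559, -0.99765285, -0.00231555],
       [-0.97703947,  0.06749062, -0.20208632],
       [ 0.20176827, -0.01156752, -0.97936498]]), 't': array([0.04555065, 0.59638506, 1.13715436])}
```

View pics/scene0.png

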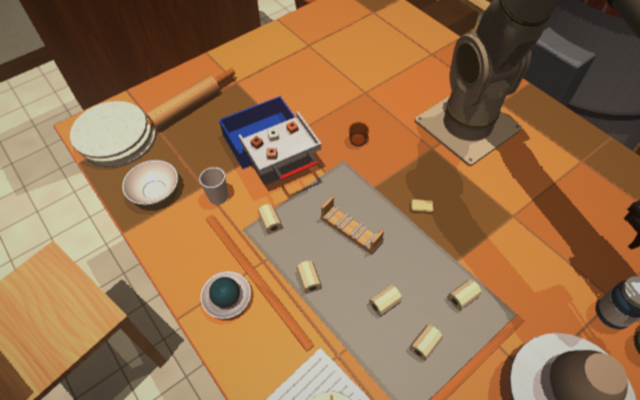

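View pics/top0.png

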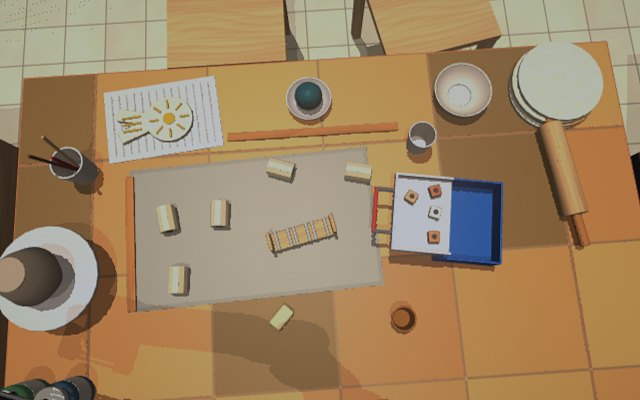

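```bash
cat > h.py <<'E'
from bench import read_state, imaging, r
import cv2,numpy as np
from scipy.spatial.transform import Rotation as Rn
def unproj(c,u,v,d):
    K=c['camera_matrix'];R=c['R'];t=c['t']
    u=np.asarray(u,float);v=np.asarray(v,float)
    P=np.stack([(u-K[0,2])/K[0,0]*d,(v-K[1,2])/K[1,1]*d,d],-1)
    return (P-t)@R
def plane(c,u,v,z):
    K=c['camera_matrix'];R=c['R'];t=c['t']
    w=np.array([(u-K[0,2])/K[0,0],(v-K[1,2])/K[1,1],1])@R
    o=-R.T@t
    return o+w*(z-o[2])/w[2]
def proj(c,X):
    q=c['R']@np.asarray(X,float)+c['t'];q=c['camera_matrix']@q;return q[:2]/q[2]
def cloud(n):
    p,d=imaging.camera(n);c=imaging.get_calibration(n)
    v,u=np.mgrid[:400,:640];return p,d,c,unproj(c,u,v,d)
E
python3 - <<'E'
from h import *
p,d,c,X=cloud('top')
np.savez('/tmp/top.npz',p=p,d=d,X=X)
hsv=cv2.cvtColor(p,cv2.COLOR_RGB2HSV)
for (u,v) in [(281,169),(358,172),(167,219),(220,213),(179,280),(281,316),(422,137),(437,213),(435,190),(412,197),(433,237),(300,160)]:
    print(u,v,X[v,u].round(3),hsv[v,u])
a=cv2.resize(p[150:340,130:520],None,fx=2.05,fy=2.05,interpolation=cv2.INTER_CUBIC)
cv2.imwrite('pics/topz.png',a[:,:,::-1])
E
```

```text
281 169 [0.681 0.111 0.045] [ 29  30 179]
358 172 [ 0.66  -0.081  0.045] [ 22  67 178]
167 219 [0.573 0.396 0.047] [ 27  45 183]
220 213 [0.58  0.267 0.042] [ 22  50 183]
179 280 [0.424 0.371 0.037] [ 20  80 182]
281 316 [0.322 0.132 0.018] [ 33  63 185]
422 137 [ 0.752 -0.258  0.007] [15 58 96]
437 213 [ 0.53  -0.247  0.124] [ 11  60 102]
435 190 [ 0.585 -0.249  0.123] [12 86 89]
412 197 [ 0.572 -0.194  0.122] [12 88 90]
433 237 [ 0.476 -0.232  0.123] [11 84 88]
300 160 [0.713 0.064 0.002] [ 19  44 170]
```

View pics/topz.png

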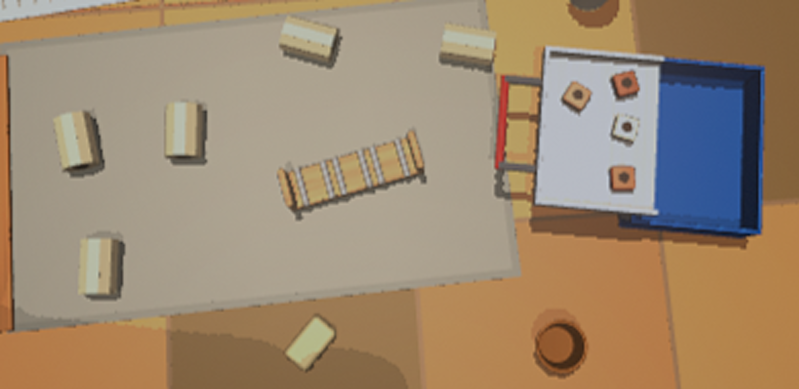

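```bash
cat > meas.py <<'E'
from h import *
def posts(X,p,zmin=0.033,zmax=.06,show=True):
    hsv=cv2.cvtColor(p,cv2.COLOR_RGB2HSV)
    m=(X[...,2]>.012)&(X[...,2]<.06)&(hsv[...,0]>14)&(hsv[...,0]<38)&(hsv[...,2]>120)&(hsv[...,1]<115)&(X[...,0]>.25)&(X[...,0]<.9)&(abs(X[...,1])<.6)
    n,l,st,ce=cv2.connectedComponentsWithStats(m.astype(np.uint8))
    out=[]
    for i in range(1,n):
        if st[i,4]<80: continue
        q=X[l==i]; q2=q[(q[:,2]>zmin)&(q[:,2]<zmax)]
        if len(q2)<30: continue
        rc=cv2.minAreaRect((q2[:,:2]*1000).astype(np.float32))
        (cx,cy),(w,h),a=rc
        if w<h: a+=90;w,h=h,w
        a=(a+90)%180-90
        out.append((cx/1000,cy/1000,a,w,h,np.percentile(q2[:,2],90),ce[i]))
        if show: print('post c %.4f %.4f axis %.1fdeg  %.0fx%.0f z90 %.3f px %s n %d'%(cx/1000,cy/1000,a,w,h,np.percentile(q2[:,2],90),ce[i].round(),len(q2)))
    return out
E
python3 - <<'E'
from meas import *
f=np.load('/tmp/top.npz');X=f['X'];p=f['p']
posts(X,p)
hsv=cv2.cvtColor(p,cv2.COLOR_RGB2HSV)
# red handle
m=((hsv[...,0]<6)|(hsv[...,0]>174))&(hsv[...,1]>150)&(hsv[...,2]>80)
n,l,st,ce=cv2.connectedComponentsWithStats(m.astype(np.uint8))
for i in range(1,n):
    if st[i,4]>30:
        q=X[l==i];print('red',ce[i],st[i],np.median(q,0),np.percentile(q,[3,97],axis=0))
        v,u=np.nonzero(l==i); c=imaging.get_calibration('top')
        rr=cv2.minAreaRect(np.stack([u,v],1).astype(np.float32));print(rr, [plane(c,*b,.114).round(4) for b in cv2.boxPoints(rr)])
# cheeks
w=(X[...,0]>.42)&(X[...,0]<.62)&(X[...,1]>-.05)&(X[...,1]<.16)
m=w&(X[...,2]>.05)
n,l,st,ce=cv2.connectedComponentsWithStats(m.astype(np.uint8))
for i in range(1,n):
    if st[i,4]>10:
        q=X[l==i];print('cheek',ce[i],st[i,4],q.mean(0),q[:,2].max(),cv2.minAreaRect((q[:,:2]*1000).astype(np.float32)))
m=w&(X[...,2]>.012); q=X[m];print('rack all',cv2.minAreaRect((q[:,:2]*1000).astype(np.float32)))
# tray
m=(X[...,2]>.115)&(X[...,0]>.4)&(X[...,0]<.7)&(X[...,1]<-.1)&(X[...,1]>-.5); print(X[m][:, :2].min(0),X[m][:,:2].max(0))
q=X[m];print(cv2.minAreaRect((q[:,:2]*1000).astype(np.float32)))
E
```

```text
post c 0.8662 -0.5367 axis -49.4deg  63x29 z90 0.052 px [529.  83.] n 129
post c 0.8439 -0.3697 axis 90.0deg  149x112 z90 0.046 px [466.  96.] n 188
post c 0.8269 -0.5281 axis 23.8deg  147x34 z90 0.039 px [523.  99.] n 226
post c 0.8182 -0.5571 axis 61.6deg  71x67 z90 0.051 px [539. 101.] n 207
post c 0.6633 -0.5856 axis 0.5deg  202x27 z90 0.059 px [561. 153.] n 297
post c 0.6876 0.1146 axis 70.6deg  64x38 z90 0.044 px [279. 168.] n 276
post c 0.6671 -0.0815 axis 75.5deg  64x38 z90 0.044 px [358. 170.] n 341
post c 0.5817 0.2742 axis -2.4deg  64x38 z90 0.044 px [218. 213.] n 278
post c 0.5778 0.4047 axis 8.8deg  64x38 z90 0.045 px [165. 218.] n 341
post c 0.4248 0.3787 axis -3.4deg  62x38 z90 0.044 px [176. 280.] n 378
red [374.52348993 209.31543624] [372 187   6  45 149] [ 0.54895375 -0.10584293  0.11408554] [[ 0.50591455 -0.11494747  0.10986305]
 [ 0.59567529 -0.09592508  0.11826247]]
((374.6370544433594, 209.0812225341797), (3.7048466205596924, 44.101924896240234), 4.085616588592529) [array([ 0.5008, -0.0937,  0.114 ]), array([ 0.6035, -0.11  ,  0.114 ]), array([ 0.6023, -0.1186,  0.114 ]), array([ 0.4996, -0.1021,  0.114 ])]
cheek [332.09090909 223.14285714] 77 [ 0.53262476 -0.00635117  0.063658  ] 0.06915618878280992 ((533.560546875, -6.504070281982422), (45.96439743041992, 9.286097526550293), 12.323867797851562)
cheek [268.71604938 241.7654321 ] 81 [0.4981582  0.14799191 0.06381828] 0.0705267677250142 ((498.7608337402344, 148.45460510253906), (45.193790435791016, 8.718753814697266), 11.853375434875488)
rack all ((516.1585083007812, 70.91873168945312), (46.637054443359375, 167.96141052246094), 12.426220893859863)
[ 0.43528043 -0.29318025] [ 0.63181232 -0.10007501]
((537.4100341796875, -190.91983032226562), (180.27117919921875, 181.59121704101562), 81.09136962890625)
```

```bash
cat > go.py <<'E'
from h import *
import sys
def off(x,y,z,ang):
    s=read_state();Rm=Rn.from_quat(s['eef_rot']).as_matrix()
    d=Rm.T@(np.array([x,y,z])-s['ee_pos'])
    a0=np.degrees(np.arctan2(Rm[1,1],Rm[0,1]))
    da=(ang-a0+90)%180-90
    print('t %.1f'%s['time'],'pos',s['ee_pos'].round(4),'toolY ang %.1f'%a0,'tilt z',Rm[:,2].round(3),'w %.4f'%s['width'],'F',np.round(s['ft_force'],1),'q7 %.2f q1 %.2f'%(s['joint_positions'][6],s['joint_positions'][0]))
    print('OFF',d.round(4),'roll %.3f'%np.radians(-da),'alt %.3f'%np.radians(-da+(180 if da>0 else -180)), 'dist %.3f'%np.linalg.norm(d))
if __name__=='__main__': off(*map(float,sys.argv[1:5]))
E
python3 go.py 0.551 -0.106 0.222 81.05
```

```text
t 0.1 pos [0.1964 0.5931 0.222 ] toolY ang 71.7 tilt z [-0.    -0.001 -1.   ] w 0.0870 F [-0.6  0.3  0.8] q7 -0.09 q1 -1.27
OFF [-5.564e-01 -5.522e-01  5.000e-04] roll -0.164 alt 2.978 dist 0.784
```

Call:
move_arm:
  series:
    - [-0.014, -0.014, 0, -0.01]
    - [-0.042, -0.041, 0, -0.02]
    - [-0.07, -0.07, 0, -0.03]
    - [-0.1, -0.1, 0, -0.04]
    - [-0.13, -0.13, 0, -0.05]
    - [-0.16, -0.16, 0, -0.06]
    - [-0.19, -0.19, 0, -0.07]
    - [-0.22, -0.22, 0, -0.08]
    - [-0.25, -0.25, 0, -0.09]
    - [-0.28, -0.28, 0, -0.1]
    - [-0.31, -0.31, 0, -0.11]
    - [-0.34, -0.34, 0, -0.12]
    - [-0.37, -0.37, 0, -0.13]
    - [-0.4, -0.4, 0, -0.14]
    - [-0.43, -0.43, 0, -0.15]
    - [-0.46, -0.46, 0, -0.16]
    - [-0.49, -0.49, 0, -0.164]
    - [-0.52, -0.52, 0, -0.164]
    - [-0.545, -0.541, 0, -0.164]
    - [-0.556, -0.552, 0, -0.164]
  claw: -0.3

```text
time: 2.15
ee_pos: [0.5513, -0.1085, 0.2223]
eef_rot: [0.079, 0.997, -0.001, 0.0]
ft_force: [-0.4, 0.7, 0.7]
width: 0.0304
```

```bash
python3 - <<'E'
from h import *
p,d,c,X=cloud('wrist')
cv2.imwrite('pics/w1.png',p[:,:,::-1])
hsv=cv2.cvtColor(p,cv2.COLOR_RGB2HSV)
m=((hsv[...,0]<6)|(hsv[...,0]>174))&(hsv[...,1]>150)&(hsv[...,2]>60)
n,l,st,ce=cv2.connectedComponentsWithStats(m.astype(np.uint8))
for i in range(1,n):
    if st[i,4]>100:
        q=X[l==i];print(ce[i],st[i],np.median(q,0),cv2.minAreaRect((q[:,:2]*1000).astype(np.float32)))
E
python3 go.py 0.551 -0.106 0.096 81.05
```

```text
[319.22222222 197.63921569] [314 146  11 103 765] [ 0.55080669 -0.10917362  0.11521916] ((541.3629150390625, -108.646240234375), (10.554109573364258, 130.41790771484375), 81.70415496826172)
t 2.2 pos [ 0.5514 -0.1098  0.2222] toolY ang 80.8 tilt z [-0.    -0.002 -1.   ] w 0.0306 F [-2.  -0.7 -0.1] q7 1.64 q1 -0.45
OFF [0.0011 0.0039 0.1262] roll -0.004 alt 3.138 dist 0.126
```

View pics/w1.png

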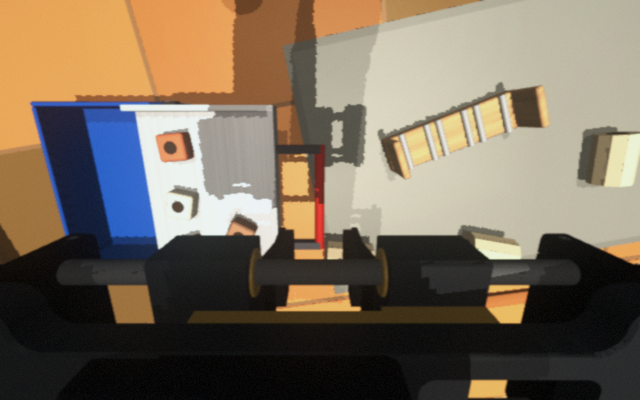

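Call:
move_arm:
  series:
    - [0, 0.001, 0.015, 0]
    - [0, 0.001, 0.035, 0]
    - [0, 0.001, 0.055, 0]
    - [0, 0.001, 0.075, 0]
    - [0, 0.001, 0.09, 0]
    - [0, 0.001, 0.105, 0]
    - [0, 0.001, 0.115, 0]
    - [0, 0.001, 0.122, 0]
    - [0, 0.001, 0.126, 0]
    - [0, 0.001, 0.126, 0]

```text
time: 3.2
ee_pos: [0.5509, -0.1045, 0.0963]
eef_rot: [0.078, 0.997, 0.0, -0.0]
ft_force: [-0.2, 0.2, -0.1]
width: 0.0306
```

Call:
move_arm:
  series:
    - [0, 0, 0, 0]
    - [0, 0, 0, 0]
    - [0, 0, 0, 0]
    - [0, 0, 0, 0]
    - [0, 0, 0, 0]
  claw: -1
  newtons: 25

```text
time: 3.7
ee_pos: [0.5507, -0.1074, 0.0969]
eef_rot: [0.079, 0.997, -0.002, 0.0]
ft_force: [-0.6, -8.9, 0.3]
width: 0.0093
```

```bash
python3 go.py 0.551 -0.106 0.096 81.05; python3 - <<'E'
import numpy as np
# handle relative hinge (172,13)
for t in np.arange(0,.91,.05):
    y=172*np.cos(t)-13*np.sin(t)-172; z=172*np.sin(t)+13*np.cos(t)-13
    print('%.2f [0,%.3f,%.3f,0]'%(t,y/1e3,-z/1e3))
E
```

```text
t 3.7 pos [ 0.5507 -0.1074  0.0969] toolY ang 80.9 tilt z [ 0.001 -0.003 -1.   ] w 0.0093 F [-0.6 -8.9  0.3] q7 1.70 q1 -0.41
OFF [-0.      0.0015  0.0009] roll -0.002 alt 3.140 dist 0.002
0.00 [0,0.000,-0.000,0]
0.05 [0,-0.001,-0.009,0]
0.10 [0,-0.002,-0.017,0]
0.15 [0,-0.004,-0.026,0]
0.20 [0,-0.006,-0.034,0]
0.25 [0,-0.009,-0.042,0]
0.30 [0,-0.012,-0.050,0]
0.35 [0,-0.015,-0.058,0]
0.40 [0,-0.019,-0.066,0]
0.45 [0,-0.023,-0.074,0]
0.50 [0,-0.027,-0.081,0]
0.55 [0,-0.032,-0.088,0]
0.60 [0,-0.037,-0.095,0]
0.65 [0,-0.043,-0.101,0]
0.70 [0,-0.049,-0.108,0]
0.75 [0,-0.055,-0.114,0]
0.80 [0,-0.061,-0.119,0]
0.85 [0,-0.068,-0.125,0]
0.90 [0,-0.075,-0.130,0]
```

Call:
move_arm:
  series:
    - [0, -0.003, -0.005, 0]
    - [0, -0.004, -0.013, 0]
    - [0, -0.005, -0.022, 0]
    - [0, -0.007, -0.03, 0]
    - [0, -0.01, -0.038, 0]
    - [0, -0.012, -0.046, 0]
    - [0, -0.015, -0.054, 0]
    - [0, -0.019, -0.062, 0]
    - [0, -0.022, -0.07, 0]
    - [0, -0.026, -0.078, 0]
    - [0, -0.03, -0.084, 0]
    - [0, -0.034, -0.09, 0]
    - [0, -0.039, -0.095, 0]
    - [0, -0.043, -0.1, 0]
    - [0, -0.047, -0.105, 0]
    - [0, -0.051, -0.109, 0]
    - [0, -0.056, -0.113, 0]
    - [0, -0.06, -0.117, 0]
    - [0, -0.063, -0.119, 0]
    - [0, -0.063, -0.119, 0]

```text
time: 5.7
ee_pos: [0.5418, -0.1666, 0.2165]
eef_rot: [0.078, 0.997, 0.0, 0.001]
ft_force: [-0.7, 5.8, 5.4]
width: 0.009
```

```bash
python3 - <<'E'
from h import *
p,d,c,X=cloud('top');s=read_state();print(s['time'],s['ee_pos'],s['ft_force'],s['width'])
p2=imaging.camera('scene')[0]
a=np.hstack([cv2.resize(p[120:300,300:540],(400,300)),cv2.resize(p2[80:230,180:380],(400,300))])
cv2.imwrite('pics/tip1.png',a[:,:,::-1])
E
```

```text
5.75 [ 0.54181753 -0.16625741  0.21620362] [-0.05988807  4.66065865  4.89020442] 0.00902375257011376
```

View pics/tip1.png

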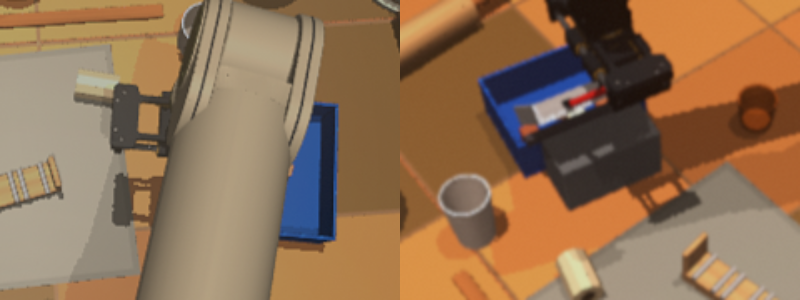

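```bash
python3 - <<'E'
from h import *
p,d,c,X=cloud('wrist')
cv2.imwrite('pics/w2.png',p[:,:,::-1])
p2=imaging.camera('scene')[0]
cv2.imwrite('pics/tip2.png',cv2.resize(p2[90:190,215:355],None,fx=5.5,fy=5.5,interpolation=2)[:,:,::-1])
E
```

```text
(no output)
```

View pics/w2.png

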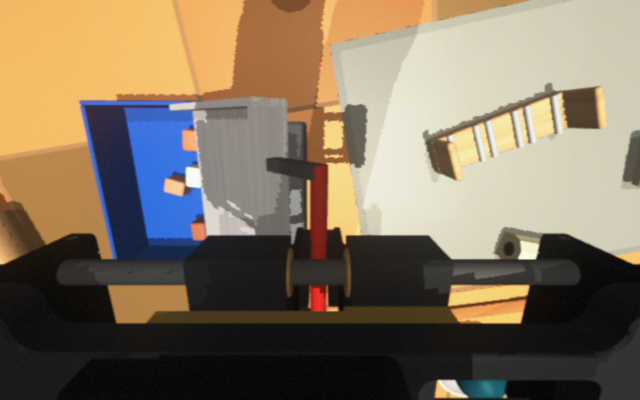

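View pics/tip2.png

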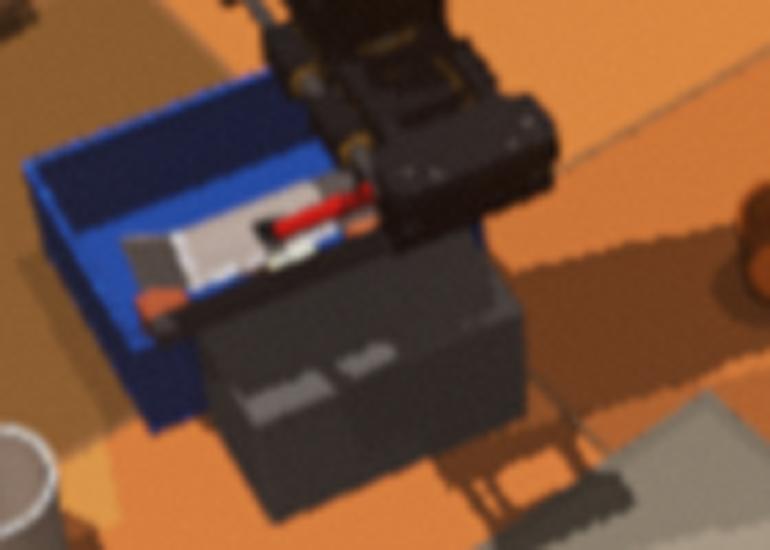

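```bash
python3 - <<'E'
from h import *
p,d,c,X=cloud('wrist')
for u,v in [(189,140),(175,184),(193,178),(198,230),(160,150)]: print(u,v,X[v,u].round(3))
E
```

```text
189 140 [ 0.466 -0.313  0.031]
175 184 [ 0.517 -0.346  0.031]
193 178 [ 0.513 -0.322  0.031]
198 230 [ 0.582 -0.335  0.03 ]
160 150 [ 0.473 -0.367  0.005]
```

Call:
move_arm:
  series:
    - [0, 0.005, 0.004, 0]
    - [0, 0.01, 0.009, 0]
    - [0, 0.015, 0.014, 0]
    - [0, 0.02, 0.019, 0]
    - [0, 0.024, 0.024, 0]
    - [0, 0.029, 0.03, 0]
    - [0, 0.033, 0.036, 0]
    - [0, 0.038, 0.043, 0]
    - [0, 0.041, 0.05, 0]
    - [0, 0.045, 0.058, 0]
    - [0, 0.048, 0.066, 0]
    - [0, 0.051, 0.073, 0]
    - [0, 0.053, 0.08, 0]
    - [0, 0.056, 0.088, 0]
    - [0, 0.058, 0.096, 0]
    - [0, 0.059, 0.104, 0]
    - [0, 0.06, 0.111, 0]
    - [0, 0.061, 0.117, 0]
    - [0, 0.061, 0.119, 0]
    - [0, 0.061, 0.12, 0]

```text
time: 7.95
ee_pos: [0.551, -0.1075, 0.0974]
eef_rot: [0.078, 0.997, -0.0, 0.001]
ft_force: [-8.4, 1.7, 33.2]
width: 0.009
```

Call:
move_arm:
  series:
    - [0, 0, 0, 0]
    - [0, 0, 0, 0]
    - [0, 0, 0, 0]
    - [0, 0, 0, 0]
  claw: -0.3

```text
time: 8.35
ee_pos: [0.55, -0.1065, 0.0949]
eef_rot: [0.078, 0.997, -0.0, -0.001]
ft_force: [-0.2, -0.4, 0.4]
width: 0.0288
```

Call:
move_arm:
  series:
    - [0, 0, -0.01, 0]
    - [0, 0, -0.03, 0]
    - [0, 0, -0.05, 0]
    - [0, 0, -0.07, 0]
    - [0, 0, -0.1, 0]
    - [0, 0, -0.13, 0]
    - [0, 0, -0.15, 0]
    - [0, 0, -0.15, 0]

```text
time: 9.15
ee_pos: [0.5518, -0.1069, 0.249]
eef_rot: [0.078, 0.997, 0.0, 0.002]
ft_force: [-0.4, -0.3, -0.7]
width: 0.0306
```

```bash
python3 - <<'E'
from meas import *
p,d,c,X=cloud('wrist')
p2,d2,c2,X2=cloud('top')
cv2.imwrite('pics/w3.png',p[:,:,::-1])
cv2.imwrite('pics/t3.png',p2[:,:,::-1])
hsv=cv2.cvtColor(p,cv2.COLOR_RGB2HSV)
m=((hsv[...,0]<6)|(hsv[...,0]>174))&(hsv[...,1]>150)&(hsv[...,2]>60)
n,l,st,ce=cv2.connectedComponentsWithStats(m.astype(np.uint8))
for i in range(1,n):
    if st[i,4]>100: print('red',st[i],np.median(X[l==i],0))
posts(X2,p2)
s=read_state();print(s['time'],s['ee_pos'])
E
```

```text
red [313 143   9  95 649] [ 0.55143103 -0.10779139  0.11337212]
post c 0.8706 -0.5538 axis -75.6deg  87x53 z90 0.051 px [534.  83.] n 201
post c 0.8438 -0.3704 axis -90.0deg  149x112 z90 0.045 px [467.  96.] n 193
post c 0.8273 -0.5288 axis 23.5deg  147x36 z90 0.038 px [523.  98.] n 225
post c 0.8175 -0.5590 axis 63.0deg  67x67 z90 0.051 px [539. 101.] n 210
post c 0.6694 -0.5862 axis 0.9deg  189x25 z90 0.059 px [561. 152.] n 291
post c 0.6875 0.1148 axis 70.1deg  65x38 z90 0.043 px [279. 168.] n 273
post c 0.6758 -0.0791 axis 78.5deg  52x21 z90 0.044 px [357. 166.] n 93
post c 0.5824 0.2737 axis -3.5deg  64x38 z90 0.044 px [218. 213.] n 275
post c 0.5782 0.4044 axis 9.7deg  65x38 z90 0.045 px [165. 218.] n 353
post c 0.4247 0.3783 axis -3.8deg  62x39 z90 0.045 px [176. 280.] n 385
9.25 [ 0.55054643 -0.10648006  0.24573478]
```

View pics/w3.png

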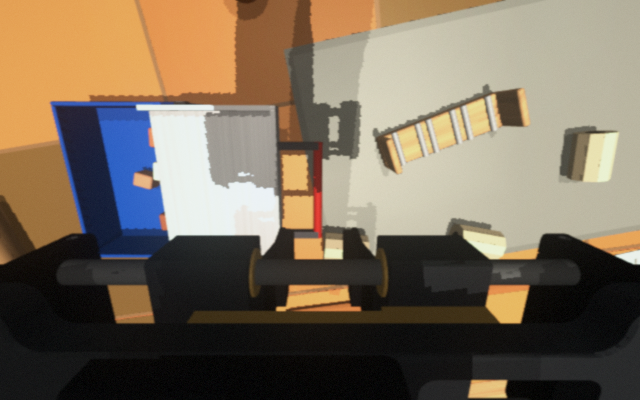

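View pics/t3.png

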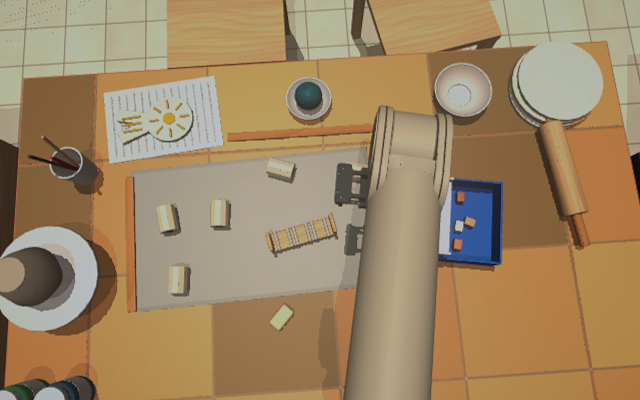

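```bash
python3 go.py .67 -.068 .2 165.5
```

```text
t 9.2 pos [ 0.5505 -0.1065  0.2457] toolY ang 81.1 tilt z [ 0.001  0.    -1.   ] w 0.0305 F [-0.2 -0.4 -0.5] q7 1.63 q1 -0.46
OFF [-0.112   0.0565  0.0458] roll -1.474 alt 1.668 dist 0.134
```

Call:
move_arm:
  series:
    - [0, 0, 0, -0.1]
    - [0, 0, 0, -0.2]
  claw: 0.7

```text
time: 9.45
ee_pos: [0.5499, -0.1063, 0.2443]
eef_rot: [-0.024, 1.0, 0.0, -0.001]
ft_force: [-0.2, -0.2, -0.0]
width: 0.0397
```

```bash
python3 go.py .67 -.068 .2 165.5
```

```text
t 9.4 pos [ 0.5499 -0.1063  0.2443] toolY ang 92.8 tilt z [-0.002 -0.    -1.   ] w 0.0397 F [-0.2 -0.2 -0. ] q7 1.83 q1 -0.44
OFF [-0.1219  0.0325  0.0441] roll -1.270 alt 1.872 dist 0.134
```

Call:
move_arm:
  series:
    - [-0.005, 0.001, 0.002, 0.14]
    - [-0.015, 0.003, 0.005, 0.28]
    - [-0.025, 0.006, 0.01, 0.42]
    - [-0.035, 0.009, 0.013, 0.56]
    - [-0.045, 0.012, 0.016, 0.7]
    - [-0.055, 0.015, 0.02, 0.84]
    - [-0.065, 0.018, 0.024, 0.98]
    - [-0.075, 0.021, 0.028, 1.12]
    - [-0.085, 0.023, 0.03, 1.26]
    - [-0.095, 0.025, 0.034, 1.4]
    - [-0.105, 0.028, 0.038, 1.54]
    - [-0.112, 0.03, 0.04, 1.68]
    - [-0.118, 0.032, 0.043, 1.8]
    - [-0.122, 0.0325, 0.044, 1.872]
    - [-0.122, 0.0325, 0.044, 1.872]

```text
time: 10.95
ee_pos: [0.6706, -0.0683, 0.1998]
eef_rot: [0.792, 0.61, -0.001, -0.001]
ft_force: [0.2, 0.1, 0.3]
width: 0.0735
```

```bash
python3 go.py .67 -.068 .006 165.5; python3 - <<'E'
from meas import *
p,d,c,X=cloud('wrist')
cv2.imwrite('pics/w4.png',p[:,:,::-1])
posts(X,p)
E
```

```text
t 10.9 pos [ 0.6706 -0.0683  0.1998] toolY ang -14.8 tilt z [-0.003 -0.001 -1.   ] w 0.0735 F [0.2 0.1 0.3] q7 0.08 q1 -0.55
OFF [ 0.0004 -0.0002  0.1938] roll -0.005 alt 3.137 dist 0.194
post c 0.6759 0.1054 axis 73.7deg  44x16 z90 0.043 px [278.  23.] n 499
post c 0.6985 0.0986 axis 63.2deg  48x18 z90 0.043 px [306.  25.] n 667
post c 0.6700 -0.0845 axis 76.1deg  64x37 z90 0.044 px [319. 197.] n 1234
```

View pics/w4.png

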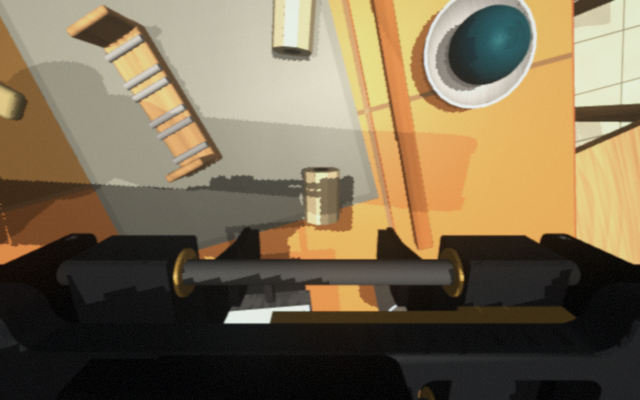

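Call:
move_arm:
  series:
    - [0, 0.002, 0.015, 0]
    - [0, 0.002, 0.04, 0]
    - [0, 0.002, 0.065, 0]
    - [0, 0.002, 0.09, 0]
    - [0, 0.002, 0.115, 0]
    - [0, 0.002, 0.14, 0]
    - [0, 0.002, 0.16, 0]
    - [0, 0.002, 0.175, 0]
    - [0, 0.002, 0.185, 0]
    - [0, 0.002, 0.191, 0]
    - [0, 0.002, 0.193, 0]
    - [0, 0.002, 0.193, 0]

```text
time: 12.2
ee_pos: [0.6733, -0.0691, 0.0089]
eef_rot: [0.792, 0.611, 0.0, 0.0]
ft_force: [1.0, 0.4, -0.3]
width: 0.0735
```

Call:
move_arm:
  series:
    - [0, 0, 0, 0]
    - [0, 0, 0, 0]
    - [0, 0, 0, 0]
    - [0, 0, 0, 0]
    - [0, 0, 0, 0]
    - [0, 0, 0, 0]
  claw: -1
  newtons: 30

```text
time: 12.8
ee_pos: [0.6732, -0.0691, 0.0087]
eef_rot: [0.792, 0.611, 0.0, 0.0]
ft_force: [-0.0, 0.1, 1.4]
width: 0.044
```

```bash
python3 go.py .676 .018 .006 165.5
```

```text
t 12.8 pos [ 0.6732 -0.0691  0.0087] toolY ang -14.7 tilt z [ 0.  0. -1.] w 0.0440 F [-0.   0.1  1.4] q7 0.16 q1 -0.49
OFF [ 0.085  -0.0194  0.0027] roll -0.004 alt 3.138 dist 0.087
```

Call:
move_arm:
  series:
    - [0, 0, -0.008, 0]
    - [0.01, -0.002, -0.012, 0]
    - [0.03, -0.007, -0.012, 0]
    - [0.05, -0.012, -0.012, 0]
    - [0.07, -0.016, -0.012, 0]
    - [0.085, -0.019, -0.012, 0]
    - [0.085, -0.019, -0.006, 0]
    - [0.085, -0.019, 0, 0]
    - [0.085, -0.019, 0, 0]

```text
time: 13.7
ee_pos: [0.6763, 0.0168, 0.0084]
eef_rot: [0.792, 0.61, 0.0, 0.0]
ft_force: [-0.2, 1.1, 1.7]
width: 0.0435
```

Call:
move_arm:
  series:
    - [0, 0, 0, 0]
    - [0, 0, 0, 0]
    - [0, 0, 0, 0]
    - [0, 0, 0, 0]
    - [0, 0, -0.02, 0]
    - [0, 0, -0.05, 0]
    - [0, 0, -0.08, 0]
    - [0, 0, -0.11, 0]
    - [0, 0, -0.14, 0]
    - [0, 0, -0.17, 0]
    - [0, 0, -0.18, 0]
    - [0, 0, -0.18, 0]
  claw: 1

```text
time: 14.9
ee_pos: [0.6769, 0.0177, 0.1898]
eef_rot: [0.792, 0.611, 0.001, 0.001]
ft_force: [-0.2, -0.6, 0.7]
width: 0.0873
```

```bash
python3 - <<'E'
from meas import *
p,d,c,X=cloud('wrist')
cv2.imwrite('pics/w5.png',p[:,:,::-1])
posts(X,p)
from go import off
off(.67,.003,.19,75)
E
```

```text
post c 0.6774 0.1165 axis 70.5deg  64x12 z90 0.041 px [295.  98.] n 637
post c 0.7010 0.1082 axis 70.3deg  64x13 z90 0.041 px [321. 101.] n 730
post c 0.6706 0.0021 axis 74.8deg  65x36 z90 0.042 px [316. 200.] n 1273
t 14.9 pos [0.6762 0.0179 0.1881] toolY ang -14.7 tilt z [ 0.  0. -1.] w 0.0866 F [-1.2 -0.5 -1.1] q7 -0.05 q1 -0.67
OFF [-0.016  -0.0022 -0.0019] roll -1.566 alt 1.576 dist 0.016
```

View pics/w5.png

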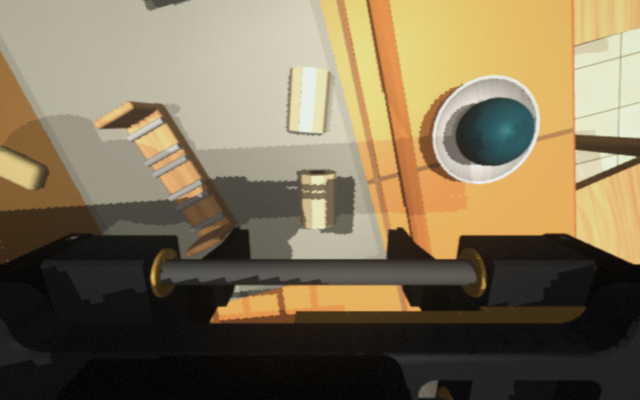

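Call:
move_arm:
  series:
    - [-0.002, 0, 0, -0.14]
    - [-0.004, 0, 0, -0.28]
    - [-0.006, 0, 0, -0.42]
    - [-0.008, 0, 0, -0.56]
    - [-0.01, -0.001, 0, -0.7]
    - [-0.012, -0.001, 0, -0.84]
    - [-0.014, -0.002, 0, -0.98]
    - [-0.016, -0.002, 0, -1.12]
    - [-0.016, -0.002, 0, -1.26]
    - [-0.016, -0.002, 0, -1.4]
    - [-0.016, -0.002, 0, -1.5]
    - [-0.016, -0.002, 0, -1.564]
    - [-0.016, -0.002, 0.01, -1.564]
    - [-0.016, -0.002, 0.03, -1.564]
    - [-0.016, -0.002, 0.06, -1.564]
    - [-0.016, -0.002, 0.08, -1.564]
    - [-0.016, -0.002, 0.09, -1.564]
    - [-0.016, -0.002, 0.09, -1.564]

```text
time: 16.75
ee_pos: [0.6688, 0.0031, 0.096]
eef_rot: [0.132, 0.991, -0.0, -0.002]
ft_force: [0.1, -0.0, -0.4]
width: 0.087
```

```bash
python3 - <<'E'
from meas import *
from go import off
p,d,c,X=cloud('wrist')
cv2.imwrite('pics/w6.png',p[:,:,::-1])
off(.6705,.0025,.007,75)
E
```

```text
t 16.8 pos [0.6697 0.003  0.0977] toolY ang 74.8 tilt z [-0.002 -0.    -1.   ] w 0.0871 F [ 0.3 -0.1  1.1] q7 1.44 q1 -0.46
OFF [-0.001  -0.0002  0.0907] roll -0.003 alt 3.139 dist 0.091
```

View pics/w6.png

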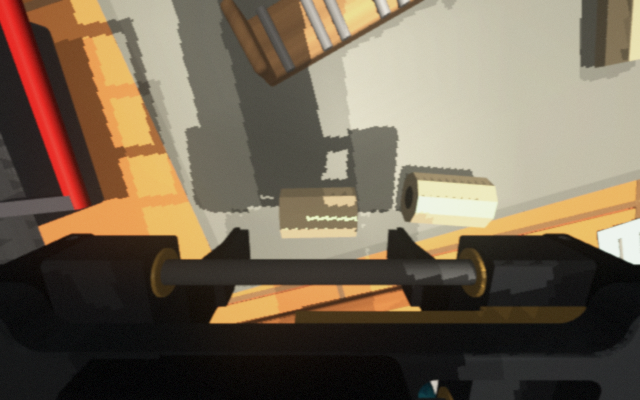

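Call:
move_arm:
  series:
    - [-0.001, -0.003, 0.015, 0]
    - [-0.001, -0.003, 0.035, 0]
    - [-0.001, -0.003, 0.055, 0]
    - [-0.001, -0.003, 0.07, 0]
    - [-0.001, -0.003, 0.082, 0]
    - [-0.001, -0.003, 0.088, 0]
    - [-0.001, -0.003, 0.091, 0]
    - [-0.001, -0.003, 0.091, 0]

```text
time: 17.6
ee_pos: [0.6706, -0.0003, 0.0077]
eef_rot: [0.132, 0.991, 0.0, 0.0]
ft_force: [0.3, 0.6, 1.0]
width: 0.0869
```

Call:
move_arm:
  series:
    - [0, 0, 0, 0]
    - [0, 0, 0, 0]
    - [0, 0, 0, 0]
    - [0, 0, 0, 0]
    - [0, 0, 0, 0]
    - [0, 0, 0, 0]
  claw: -1
  newtons: 35

```text
time: 18.2
ee_pos: [0.6708, 0.0002, 0.008]
eef_rot: [0.131, 0.991, 0.0, 0.0]
ft_force: [-0.3, 1.2, 3.5]
width: 0.0637
```

```bash
python3 - <<'E'
import numpy as np
c=np.array([.5162,.0710]);a=np.radians(12.5);y=np.array([-np.sin(a),np.cos(a)])
for k,o in enumerate([-47,0,47,-23.5,23.5]): print(k,(c+y*o/1000).round(4))
E
python3 go.py .5264 .0251 .15 12.5
```

```text
0 [0.5264 0.0251]
1 [0.5162 0.071 ]
2 [0.506  0.1169]
3 [0.5213 0.0481]
4 [0.5111 0.0939]
t 18.2 pos [6.708e-01 2.000e-04 8.000e-03] toolY ang 74.9 tilt z [ 0.001  0.001 -1.   ] w 0.0637 F [-0.3  1.2  3.5] q7 1.48 q1 -0.42
OFF [ 0.1458 -0.0134 -0.1421] roll 1.089 alt -2.053 dist 0.204
```

Call:
move_arm:
  series:
    - [0, 0, -0.015, 0]
    - [0, 0, -0.04, 0]
    - [0, 0, -0.07, 0.05]
    - [0.01, -0.001, -0.1, 0.17]
    - [0.025, -0.002, -0.125, 0.3]
    - [0.045, -0.004, -0.14, 0.43]
    - [0.065, -0.006, -0.14, 0.56]
    - [0.085, -0.008, -0.14, 0.69]
    - [0.105, -0.01, -0.14, 0.82]
    - [0.122, -0.011, -0.14, 0.94]
    - [0.136, -0.012, -0.14, 1.04]
    - [0.143, -0.013, -0.14, 1.089]
    - [0.146, -0.0134, -0.14, 1.089]
    - [0.146, -0.0134, -0.14, 1.089]
    - [0.146, -0.0134, -0.14, 1.089]

```text
time: 19.7
ee_pos: [0.5262, 0.0248, 0.1478]
eef_rot: [0.626, 0.78, 0.0, 0.0]
ft_force: [-0.6, -0.3, -1.3]
width: 0.0635
```

```bash
python3 go.py .5264 .0251 .034 12.5; python3 - <<'E'
from meas import *
p,d,c,X=cloud('wrist')
cv2.imwrite('pics/w7.png',p[:,:,::-1])
E
```

```text
t 19.7 pos [0.5262 0.0248 0.1478] toolY ang 12.6 tilt z [ 0.  0. -1.] w 0.0635 F [-0.6 -0.3 -1.3] q7 0.24 q1 -0.86
OFF [0.0003 0.0002 0.1138] roll 0.001 alt -3.141 dist 0.114
```

View pics/w7.png

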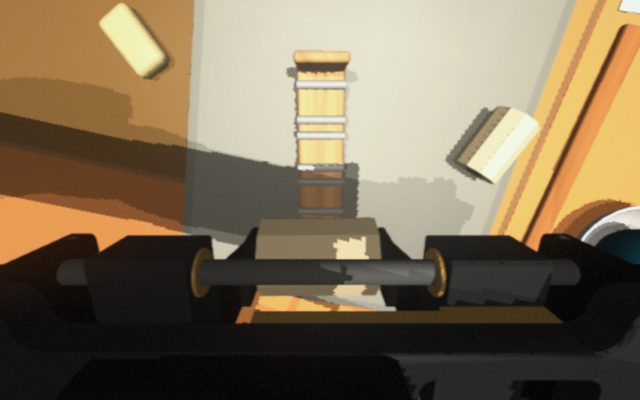

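```bash
python3 - <<'E'
from meas import *
p,d,c,X=cloud('wrist')
w=(X[...,0]>.42)&(X[...,0]<.62)&(X[...,1]>.05)&(X[...,1]<.17)
for lo,hi in [(.055,.075),(.012,.04),(.018,.075)]:
    q=X[w&(X[...,2]>lo)&(X[...,2]<hi)];print(len(q),cv2.minAreaRect((q[:,:2]*1000).astype(np.float32)))
E
```

```text
768 ((502.12115478515625, 145.9014129638672), (45.089691162109375, 8.711115837097168), 12.042274475097656)
4762 ((513.3672485351562, 94.10371398925781), (46.103904724121094, 99.81212615966797), 12.91466236114502)
5684 ((512.5419311523438, 97.9022216796875), (46.093955993652344, 107.10884857177734), 12.257962226867676)
```

Call:
move_arm:
  series:
    - [-0.001, 0.001, 0.01, 0]
    - [-0.0025, 0.0025, 0.03, 0]
    - [-0.0025, 0.0025, 0.05, 0]
    - [-0.0025, 0.0025, 0.07, 0]
    - [-0.0025, 0.0025, 0.085, 0]
    - [-0.0025, 0.0025, 0.095, 0]
    - [-0.0025, 0.0025, 0.103, 0]
    - [-0.0025, 0.0025, 0.109, 0]
    - [-0.0025, 0.0025, 0.113, 0]
    - [-0.0025, 0.0025, 0.114, 0]
    - [-0.0025, 0.0025, 0.114, 0]

```text
time: 20.9
ee_pos: [0.5291, 0.0231, 0.0337]
eef_rot: [0.626, 0.78, 0.0, 0.0]
ft_force: [0.4, -0.4, -2.0]
width: 0.0638
```

```bash
python3 go.py .529 .0228 .034 12.5
```

```text
t 20.9 pos [0.5291 0.0231 0.0337] toolY ang 12.5 tilt z [ 0.  0. -1.] w 0.0638 F [ 0.4 -0.4 -2. ] q7 0.36 q1 -0.76
OFF [-0.0003 -0.0002 -0.0003] roll -0.000 alt 3.141 dist 0.000
```

Call:
move_arm:
  series:
    - [0, 0, 0.001, 0]
    - [0, 0, 0.002, 0]
    - [0, 0, 0.002, 0]

```text
time: 21.2
ee_pos: [0.5294, 0.0236, 0.0323]
eef_rot: [0.626, 0.78, 0.001, -0.0]
ft_force: [-1.8, 1.2, 6.6]
width: 0.0636
```

Call:
move_arm:
  series:
    - [0, 0, 0, 0]
    - [0, 0, 0, 0]
    - [0, 0, 0, 0]
    - [0, 0, 0, 0]
    - [0, 0, -0.01, 0]
    - [0, 0, -0.03, 0]
    - [0, 0, -0.06, 0]
    - [0, 0, -0.1, 0]
    - [0, 0, -0.14, 0]
    - [0, 0, -0.16, 0]
    - [0, 0, -0.16, 0]
  claw: 1

```text
time: 22.3
ee_pos: [0.5306, 0.0229, 0.1951]
eef_rot: [0.626, 0.78, 0.002, 0.001]
ft_force: [-0.2, -0.2, -0.5]
width: 0.0871
```

```bash
cat > look.py <<'E'
from meas import *
import sys
from go import off
k=sys.argv[1]
p,d,c,X=cloud('wrist')
cv2.imwrite('pics/w%s.png'%k,p[:,:,::-1])
p2,d2,c2,X2=cloud('top')
cv2.imwrite('pics/t%s.png'%k,p2[:,:,::-1])
print('top');[print('  %.4f %.4f ax %.1f %.0fx%.0f z %.3f px %s'%(*o[:6],o[6].round())) for o in posts(X2,p2,zmax=.15,show=False) if o[1]>-.15 and o[0]<.75]
print('wrist');[print('  %.4f %.4f ax %.1f %.0fx%.0f z %.3f px %s'%(*o[:6],o[6].round())) for o in posts(X,p,zmax=.15,show=False) if o[1]>-.15 and o[0]<.75]
off(*map(float,sys.argv[2:6]))
E
python3 look.py 8 .6875 .112 .15 70.5
```

```text
top
  0.6932 0.1314 ax -20.2 37x29 z 0.043 px [272. 167.]
  0.5818 0.2735 ax -4.2 65x38 z 0.044 px [218. 213.]
  0.5779 0.4048 ax 10.5 64x37 z 0.044 px [165. 218.]
  0.4247 0.3780 ax -3.8 62x38 z 0.044 px [176. 280.]
wrist
  0.6882 0.1125 ax 70.3 64x37 z 0.040 px [468. 136.]
  0.5247 0.0401 ax 13.4 63x10 z 0.059 px [320. 174.]
  0.5225 0.0027 ax 12.4 29x8 z 0.060 px [307. 206.]
t 22.4 pos [0.5289 0.0231 0.1917] toolY ang 12.5 tilt z [ 0.001  0.001 -1.   ] w 0.0871 F [ 0.  -1.1  0.4] q7 0.21 q1 -0.88
OFF [0.0525 0.1741 0.0419] roll -1.012 alt 2.129 dist 0.187
```

View pics/w8.png

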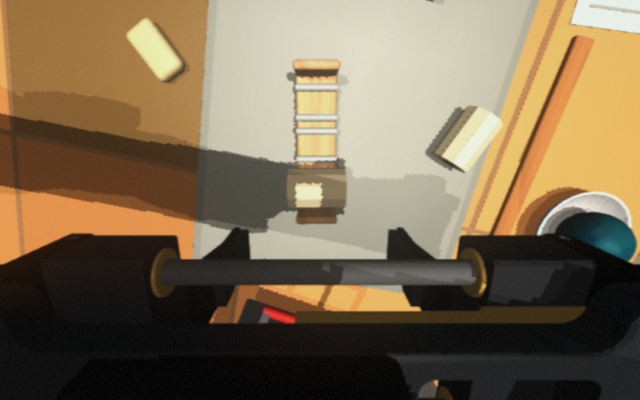

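Call:
move_arm:
  series:
    - [0.003, 0.01, 0, -0.1]
    - [0.009, 0.03, 0, -0.23]
    - [0.017, 0.055, 0.005, -0.36]
    - [0.025, 0.083, 0.015, -0.5]
    - [0.033, 0.11, 0.025, -0.63]
    - [0.041, 0.135, 0.035, -0.76]
    - [0.048, 0.158, 0.04, -0.88]
    - [0.052, 0.17, 0.042, -0.98]
    - [0.053, 0.175, 0.042, -1.01]
    - [0.053, 0.175, 0.042, -1.01]
    - [0.053, 0.175, 0.042, -1.01]

```text
time: 23.5
ee_pos: [0.6878, 0.1118, 0.1493]
eef_rot: [0.172, 0.985, -0.0, -0.0]
ft_force: [-0.2, -0.3, -0.3]
width: 0.0867
```

```bash
python3 look.py 9 .6882 .1125 .008 70.3
```

```text
top
  0.5823 0.2787 ax -3.9 64x27 z 0.045 px [214. 213.]
  0.5776 0.4044 ax 10.3 64x38 z 0.044 px [165. 218.]
  0.5312 0.0042 ax 14.4 62x14 z 0.059 px [327. 224.]
  0.4247 0.3779 ax -3.9 62x40 z 0.044 px [176. 280.]
wrist
  0.5853 0.2717 ax -3.0 62x39 z 0.043 px [443.  34.]
  0.6107 0.3937 ax 59.1 20x11 z 0.042 px [600.   5.]
  0.5396 0.0013 ax 14.1 53x14 z 0.060 px [143.  88.]
  0.6897 0.1129 ax 71.4 64x38 z 0.044 px [321. 196.]
t 23.6 pos [0.6879 0.112  0.1498] toolY ang 70.2 tilt z [ 0.  0. -1.] w 0.0870 F [ 0.5  0.1 -0. ] q7 1.20 q1 -0.61
OFF [-1.000e-04  5.000e-04  1.418e-01] roll -0.001 alt 3.140 dist 0.142
```

Call:
move_arm:
  series:
    - [-0.001, 0.001, 0.015, -0.01]
    - [-0.001, 0.001, 0.04, -0.01]
    - [-0.001, 0.001, 0.065, -0.01]
    - [-0.001, 0.001, 0.09, -0.01]
    - [-0.001, 0.001, 0.11, -0.01]
    - [-0.001, 0.001, 0.125, -0.01]
    - [-0.001, 0.001, 0.135, -0.01]
    - [-0.001, 0.001, 0.14, -0.01]
    - [-0.001, 0.001, 0.142, -0.01]
    - [-0.001, 0.001, 0.142, -0.01]

```text
time: 24.6
ee_pos: [0.69, 0.1133, 0.008]
eef_rot: [0.166, 0.986, 0.0, 0.0]
ft_force: [-0.1, -0.7, -0.1]
width: 0.0872
```

Call:
move_arm:
  series:
    - [0, 0, 0, 0]
    - [0, 0, 0, 0]
    - [0, 0, 0, 0]
    - [0, 0, 0, 0]
    - [0, 0, 0, 0]
    - [0, 0, 0, 0]
  claw: -1

```text
time: 25.2
ee_pos: [0.6897, 0.1133, 0.0078]
eef_rot: [0.166, 0.986, 0.0, 0.0]
ft_force: [0.3, 0.2, 3.4]
width: 0.0636
```

```bash
python3 go.py .5188 .0687 .15 12.5
```

```text
t 25.2 pos [0.6897 0.1133 0.0078] toolY ang 70.9 tilt z [ 0.  0. -1.] w 0.0636 F [0.3 0.2 3.4] q7 1.26 q1 -0.58
OFF [ 0.147  -0.0979 -0.1423] roll 1.020 alt -2.122 dist 0.227
```

Call:
move_arm:
  series:
    - [0, 0, -0.015, 0]
    - [0, 0, -0.04, 0]
    - [0.005, -0.003, -0.07, 0.08]
    - [0.015, -0.01, -0.1, 0.2]
    - [0.03, -0.02, -0.125, 0.33]
    - [0.05, -0.033, -0.14, 0.46]
    - [0.072, -0.048, -0.142, 0.6]
    - [0.095, -0.063, -0.142, 0.73]
    - [0.115, -0.076, -0.142, 0.85]
    - [0.132, -0.088, -0.142, 0.95]
    - [0.143, -0.095, -0.142, 1.01]
    - [0.147, -0.098, -0.142, 1.02]
    - [0.147, -0.098, -0.142, 1.02]
    - [0.147, -0.098, -0.142, 1.02]

```text
time: 26.6
ee_pos: [0.5193, 0.069, 0.15]
eef_rot: [0.625, 0.78, 0.0, 0.0]
ft_force: [0.3, -0.4, -1.9]
width: 0.0638
```

```bash
python3 go.py .5188 .0687 .0325 12.5
```

```text
t 26.6 pos [0.5193 0.069  0.15  ] toolY ang 12.6 tilt z [ 0.001  0.001 -1.   ] w 0.0638 F [ 0.3 -0.4 -1.9] q7 0.16 q1 -1.00
OFF [-0.0002 -0.0006  0.1175] roll 0.002 alt -3.140 dist 0.117
```

Call:
move_arm:
  series:
    - [0, -0.001, 0.01, 0]
    - [0, -0.001, 0.035, 0]
    - [0, -0.001, 0.06, 0]
    - [0, -0.001, 0.08, 0]
    - [0, -0.001, 0.093, 0]
    - [0, -0.001, 0.103, 0]
    - [0, -0.001, 0.111, 0]
    - [0, -0.001, 0.116, 0]
    - [0, -0.001, 0.118, 0]
    - [0, -0.001, 0.118, 0]

```text
time: 27.6
ee_pos: [0.5181, 0.0692, 0.0323]
eef_rot: [0.626, 0.78, 0.001, -0.0]
ft_force: [-1.6, 1.9, 3.8]
width: 0.0639
```

Call:
move_arm:
  series:
    - [0, 0, 0, 0]
    - [0, 0, 0, 0]
    - [0, 0, 0, 0]
    - [0, 0, 0, 0]
    - [0, 0, -0.01, 0]
    - [0, 0, -0.03, 0]
    - [0, 0, -0.06, 0]
    - [0, 0, -0.1, 0]
    - [0, 0, -0.14, 0]
    - [0, 0, -0.16, 0]
    - [0, 0, -0.16, 0]
  claw: 1

```text
time: 28.7
ee_pos: [0.5193, 0.0685, 0.195]
eef_rot: [0.626, 0.78, 0.003, 0.001]
ft_force: [-0.9, -0.3, -1.2]
width: 0.0874
```

```bash
python3 look.py 10 .585 .272 .15 -3.5
```

```text
top
  0.5821 0.2744 ax -1.4 64x38 z 0.044 px [218. 213.]
  0.5778 0.4046 ax 9.0 64x38 z 0.044 px [165. 218.]
  0.4248 0.3785 ax -4.1 62x38 z 0.044 px [176. 280.]
wrist
  0.5825 0.2595 ax -0.6 65x15 z 0.040 px [420.  22.]
  0.6067 0.2742 ax 14.5 20x15 z 0.041 px [454.   3.]
  0.5133 0.0855 ax 12.3 63x10 z 0.059 px [317. 174.]
  0.5111 0.0458 ax 12.6 30x13 z 0.059 px [308. 208.]
  0.5251 0.0381 ax 17.0 63x9 z 0.060 px [319. 217.]
  0.5329 0.0017 ax 12.4 63x15 z 0.060 px [319. 245.]
t 28.8 pos [0.5176 0.0685 0.1917] toolY ang 12.5 tilt z [ 0.     0.001 -1.   ] w 0.0867 F [-0.5 -0.3 -0.8] q7 0.12 q1 -1.04
OFF [0.1841 0.1098 0.0419] roll 0.279 alt -2.862 dist 0.218
```

View pics/w10.png

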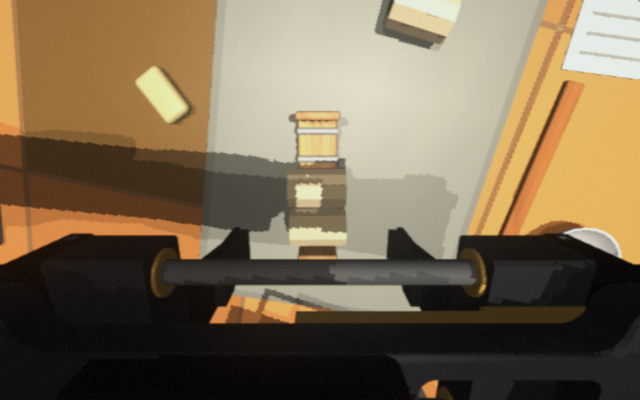

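Call:
move_arm:
  series:
    - [0.01, 0.006, 0, 0.03]
    - [0.03, 0.018, 0, 0.06]
    - [0.057, 0.034, 0.005, 0.1]
    - [0.085, 0.051, 0.015, 0.15]
    - [0.115, 0.069, 0.025, 0.2]
    - [0.142, 0.085, 0.035, 0.24]
    - [0.165, 0.099, 0.04, 0.27]
    - [0.179, 0.107, 0.042, 0.275]
    - [0.184, 0.11, 0.042, 0.275]
    - [0.184, 0.11, 0.042, 0.275]

```text
time: 29.8
ee_pos: [0.5853, 0.2713, 0.1493]
eef_rot: [0.727, 0.687, -0.0, 0.0]
ft_force: [0.1, -0.1, -1.1]
width: 0.0867
```

```bash
python3 look.py 11 .585 .272 .008 -3
```

```text
top
  0.5816 0.2641 ax -1.4 28x17 z 0.045 px [222. 212.]
  0.5312 0.0065 ax 13.4 61x18 z 0.059 px [328. 225.]
  0.5213 0.0489 ax 14.4 65x23 z 0.059 px [310. 230.]
  0.5063 0.0940 ax -37.9 56x50 z 0.059 px [285. 239.]
wrist
  0.5781 0.4142 ax 10.2 64x12 z 0.043 px [301.  38.]
  0.5825 0.3891 ax 10.3 64x13 z 0.043 px [308.  69.]
  0.4278 0.3763 ax -3.3 65x38 z 0.044 px [139.  94.]
  0.5758 0.2881 ax -3.3 45x6 z 0.038 px [310. 177.]
  0.5779 0.2785 ax -1.1 21x5 z 0.044 px [310. 190.]
  0.5821 0.2634 ax -2.6 29x22 z 0.044 px [316. 204.]
t 29.9 pos [0.5855 0.2701 0.15  ] toolY ang -3.4 tilt z [ 0. -0. -1.] w 0.0873 F [-0.3 -0.8 -0.5] q7 -0.28 q1 -1.09
OFF [ 0.0019 -0.0007  0.142 ] roll -0.006 alt 3.135 dist 0.142
```

View pics/w11.png

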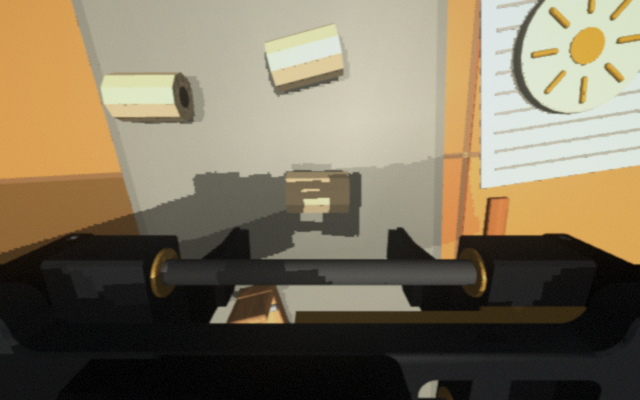

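Call:
move_arm:
  series:
    - [0.003, -0.001, 0.015, 0]
    - [0.003, -0.001, 0.04, 0]
    - [0.003, -0.001, 0.065, 0]
    - [0.003, -0.001, 0.09, 0]
    - [0.003, -0.001, 0.11, 0]
    - [0.003, -0.001, 0.125, 0]
    - [0.003, -0.001, 0.135, 0]
    - [0.003, -0.001, 0.14, 0]
    - [0.003, -0.001, 0.142, 0]
    - [0.003, -0.001, 0.142, 0]

```text
time: 30.9
ee_pos: [0.5848, 0.275, 0.008]
eef_rot: [0.727, 0.687, 0.0, 0.0]
ft_force: [0.6, 0.4, 0.0]
width: 0.0869
```

Call:
move_arm:
  series:
    - [0, 0, 0, 0]
    - [0, 0, 0, 0]
    - [0, 0, 0, 0]
    - [0, 0, 0, 0]
    - [0, 0, 0, 0]
    - [0, 0, 0, 0]
  claw: -1

```text
time: 31.5
ee_pos: [0.5845, 0.275, 0.0078]
eef_rot: [0.727, 0.687, 0.0, -0.0]
ft_force: [-0.1, 0.4, 3.1]
width: 0.0638
```

```bash
python3 go.py .5086 .1146 .15 12.5
```

```text
t 31.5 pos [0.5845 0.275  0.0078] toolY ang -3.3 tilt z [ 0.  0. -1.] w 0.0638 F [-0.1  0.4  3.1] q7 -0.21 q1 -1.03
OFF [-0.1645 -0.0667 -0.1423] roll -0.275 alt 2.867 dist 0.227
```

Call:
move_arm:
  series:
    - [0, 0, -0.015, 0]
    - [0, 0, -0.04, 0]
    - [-0.005, -0.002, -0.07, -0.02]
    - [-0.017, -0.007, -0.1, -0.05]
    - [-0.034, -0.014, -0.125, -0.08]
    - [-0.056, -0.023, -0.14, -0.12]
    - [-0.081, -0.033, -0.142, -0.16]
    - [-0.106, -0.043, -0.142, -0.2]
    - [-0.129, -0.052, -0.142, -0.24]
    - [-0.148, -0.06, -0.142, -0.26]
    - [-0.16, -0.065, -0.142, -0.275]
    - [-0.164, -0.067, -0.142, -0.275]
    - [-0.164, -0.067, -0.142, -0.275]
    - [-0.164, -0.067, -0.142, -0.275]

```text
time: 32.9
ee_pos: [0.5085, 0.116, 0.1497]
eef_rot: [0.626, 0.78, 0.0, 0.0]
ft_force: [-0.6, 1.4, -0.3]
width: 0.0635
```

```bash
python3 go.py .5086 .1146 .0325 12.5
```

```text
t 32.9 pos [0.5085 0.116  0.1497] toolY ang 12.5 tilt z [ 0.  0. -1.] w 0.0635 F [-0.6  1.4 -0.3] q7 0.06 q1 -1.09
OFF [-0.0015 -0.0003  0.1172] roll 0.001 alt -3.141 dist 0.117
```

Call:
move_arm:
  series:
    - [-0.001, 0, 0.01, 0]
    - [-0.001, 0, 0.035, 0]
    - [-0.001, 0, 0.06, 0]
    - [-0.001, 0, 0.08, 0]
    - [-0.001, 0, 0.093, 0]
    - [-0.001, 0, 0.103, 0]
    - [-0.001, 0, 0.111, 0]
    - [-0.001, 0, 0.116, 0]
    - [-0.001, 0, 0.118, 0]
    - [-0.001, 0, 0.118, 0]

```text
time: 33.9
ee_pos: [0.5089, 0.1157, 0.0329]
eef_rot: [0.626, 0.78, 0.001, -0.001]
ft_force: [-6.9, 4.0, 13.2]
width: 0.0635
```

Call:
move_arm:
  series:
    - [0, 0, 0, 0]
    - [0, 0, 0, 0]
    - [0, 0, 0, 0]
    - [0, 0, 0, 0]
    - [0, 0, -0.01, 0]
    - [0, 0, -0.03, 0]
    - [0, 0, -0.06, 0]
    - [0, 0, -0.1, 0]
    - [0, 0, -0.14, 0]
    - [0, 0, -0.16, 0]
    - [0, 0, -0.16, 0]
  claw: 1

```text
time: 35.0
ee_pos: [0.5101, 0.1142, 0.195]
eef_rot: [0.626, 0.78, 0.003, 0.001]
ft_force: [0.3, -0.1, -1.3]
width: 0.0866
```

```bash
python3 look.py 12 .58 .402 .15 10
```

```text
top
  0.5780 0.4041 ax 9.2 64x38 z 0.044 px [165. 218.]
  0.5318 0.0057 ax 15.4 59x16 z 0.060 px [327. 225.]
  0.5182 0.0465 ax 14.8 56x20 z 0.059 px [310. 230.]
  0.4246 0.3784 ax -3.5 62x39 z 0.044 px [176. 280.]
wrist
  0.5042 0.1309 ax 14.0 63x8 z 0.059 px [318. 175.]
  0.5019 0.0910 ax 9.5 30x13 z 0.059 px [307. 209.]
  0.5143 0.0831 ax 15.3 63x7 z 0.060 px [319. 218.]
  0.5226 0.0448 ax 11.9 65x20 z 0.059 px [317. 250.]
t 35.1 pos [0.5084 0.1141 0.1918] toolY ang 12.5 tilt z [ 0.     0.001 -1.   ] w 0.0872 F [-0.7 -0.2 -0.6] q7 0.03 q1 -1.12
OFF [0.2656 0.1322 0.042 ] roll 0.043 alt -3.098 dist 0.300
```

View pics/w12.png

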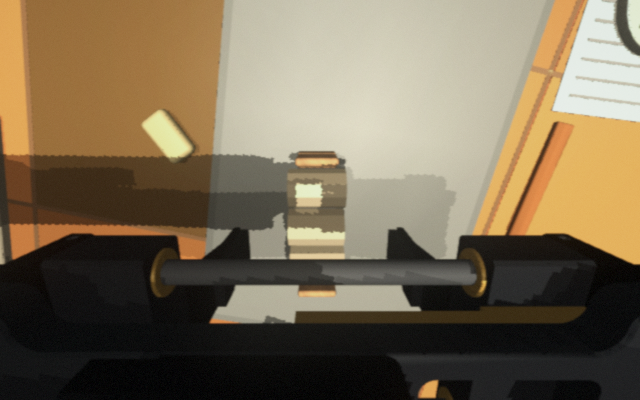

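Call:
move_arm:
  series:
    - [0.012, 0.006, 0, 0.01]
    - [0.035, 0.017, 0, 0.02]
    - [0.063, 0.031, 0, 0.03]
    - [0.093, 0.046, 0.005, 0.04]
    - [0.123, 0.061, 0.01, 0.04]
    - [0.153, 0.076, 0.02, 0.04]
    - [0.183, 0.091, 0.03, 0.04]
    - [0.21, 0.105, 0.035, 0.04]
    - [0.235, 0.117, 0.04, 0.043]
    - [0.253, 0.126, 0.042, 0.043]
    - [0.263, 0.131, 0.042, 0.043]
    - [0.266, 0.132, 0.042, 0.043]
    - [0.266, 0.132, 0.042, 0.043]

```text
time: 36.4
ee_pos: [0.5797, 0.4019, 0.149]
eef_rot: [0.643, 0.766, -0.0, 0.0]
ft_force: [-0.2, -0.1, -0.7]
width: 0.0872
```

```bash
python3 look.py 13 .58 .402 .008 10
```

```text
top
  0.5753 0.3989 ax 8.1 31x27 z 0.045 px [167. 219.]
  0.5315 0.0040 ax 10.7 61x15 z 0.059 px [328. 225.]
  0.5215 0.0473 ax 8.3 65x20 z 0.059 px [310. 230.]
  0.5115 0.0932 ax 12.2 65x19 z 0.059 px [291. 235.]
  0.4247 0.3789 ax -4.0 62x38 z 0.045 px [176. 280.]
wrist
  0.4276 0.3775 ax -2.9 64x38 z 0.044 px [164. 190.]
  0.5924 0.4198 ax 10.3 32x7 z 0.039 px [335. 181.]
  0.5781 0.3971 ax 10.6 36x28 z 0.044 px [314. 200.]
t 36.5 pos [0.58   0.4011 0.1497] toolY ang 9.9 tilt z [ 0. -0. -1.] w 0.0869 F [0.3 0.1 0.2] q7 -0.23 q1 -1.13
OFF [9.000e-04 1.000e-04 1.417e-01] roll -0.001 alt 3.141 dist 0.142
```

View pics/w13.png

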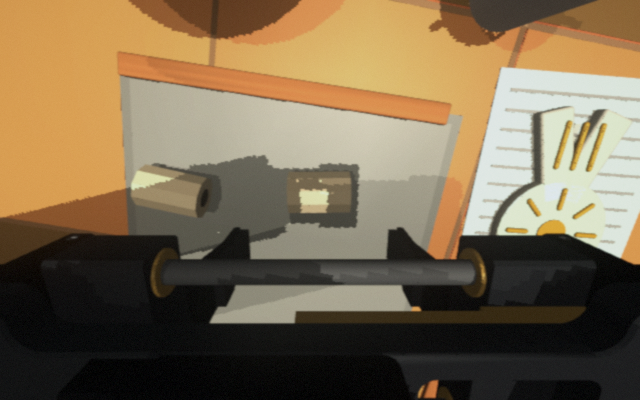

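Call:
move_arm:
  series:
    - [0.003, 0, 0.015, 0]
    - [0.003, 0, 0.04, 0]
    - [0.003, 0, 0.065, 0]
    - [0.003, 0, 0.09, 0]
    - [0.003, 0, 0.11, 0]
    - [0.003, 0, 0.125, 0]
    - [0.003, 0, 0.135, 0]
    - [0.003, 0, 0.14, 0]
    - [0.003, 0, 0.142, 0]
    - [0.003, 0, 0.142, 0]

```text
time: 37.5
ee_pos: [0.5796, 0.4054, 0.008]
eef_rot: [0.643, 0.766, 0.0, 0.0]
ft_force: [0.3, 0.2, 0.4]
width: 0.0867
```

Call:
move_arm:
  series:
    - [0, 0, 0, 0]
    - [0, 0, 0, 0]
    - [0, 0, 0, 0]
    - [0, 0, 0, 0]
    - [0, 0, 0, 0]
    - [0, 0, 0, 0]
  claw: -1

```text
time: 38.1
ee_pos: [0.5794, 0.4054, 0.0078]
eef_rot: [0.643, 0.766, 0.0, 0.0]
ft_force: [0.0, -0.7, 2.8]
width: 0.0639
```

```bash
python3 - <<'E'
import numpy as np
c=np.array([.5188,.0690]);a=np.radians(12.5);y=np.array([-np.sin(a),np.cos(a)])
for o in (-23.5,23.5): print((c+y*o/1000).round(4))
E
python3 go.py .5239 .0461 .16 12.5
```

```text
[0.5239 0.0461]
[0.5137 0.0919]
t 38.1 pos [0.5794 0.4054 0.0078] toolY ang 10.0 tilt z [ 0.  0. -1.] w 0.0639 F [ 0.  -0.7  2.8] q7 -0.18 q1 -1.10
OFF [-0.3441 -0.1172 -0.1523] roll -0.043 alt 3.098 dist 0.394
```

Call:
move_arm:
  series:
    - [0, 0, -0.015, 0]
    - [0, 0, -0.04, 0]
    - [-0.005, -0.002, -0.07, 0]
    - [-0.017, -0.006, -0.1, 0]
    - [-0.038, -0.013, -0.13, -0.01]
    - [-0.065, -0.022, -0.15, -0.01]
    - [-0.095, -0.032, -0.152, -0.02]
    - [-0.125, -0.043, -0.152, -0.02]
    - [-0.157, -0.053, -0.152, -0.03]
    - [-0.189, -0.064, -0.152, -0.03]
    - [-0.221, -0.075, -0.152, -0.04]
    - [-0.253, -0.086, -0.152, -0.043]
    - [-0.283, -0.096, -0.152, -0.043]
    - [-0.309, -0.105, -0.152, -0.043]
    - [-0.328, -0.112, -0.152, -0.043]
    - [-0.34, -0.116, -0.152, -0.043]
    - [-0.344, -0.117, -0.152, -0.043]
    - [-0.344, -0.117, -0.152, -0.043]
    - [-0.344, -0.117, -0.152, -0.043]

```text
time: 40.0
ee_pos: [0.5241, 0.0474, 0.1595]
eef_rot: [0.625, 0.78, 0.0, -0.0]
ft_force: [-0.1, 0.3, -2.1]
width: 0.0639
```

```bash
python3 go.py .5239 .0461 .0705 12.5
```

```text
t 40.0 pos [0.5241 0.0474 0.1595] toolY ang 12.6 tilt z [-0.  0. -1.] w 0.0639 F [-0.1  0.3 -2.1] q7 0.21 q1 -0.98
OFF [-0.0013 -0.0005  0.089 ] roll 0.001 alt -3.140 dist 0.089
```

Call:
move_arm:
  series:
    - [-0.001, 0, 0.01, 0]
    - [-0.001, 0, 0.03, 0]
    - [-0.001, 0, 0.05, 0]
    - [-0.001, 0, 0.063, 0]
    - [-0.001, 0, 0.073, 0]
    - [-0.001, 0, 0.08, 0]
    - [-0.001, 0, 0.085, 0]
    - [-0.001, 0, 0.087, 0]
    - [-0.001, 0, 0.088, 0]
    - [-0.001, 0, 0.088, 0]

```text
time: 41.0
ee_pos: [0.5243, 0.0452, 0.0718]
eef_rot: [0.626, 0.78, 0.0, 0.0]
ft_force: [-0.3, 0.1, -0.5]
width: 0.0635
```

```bash
python3 go.py .5239 .0461 .0705 12.5
```

```text
t 41.0 pos [0.5243 0.0452 0.0718] toolY ang 12.5 tilt z [ 0.  0. -1.] w 0.0635 F [-0.3  0.1 -0.5] q7 0.31 q1 -0.91
OFF [ 0.001  -0.0002  0.0013] roll -0.000 alt 3.141 dist 0.002
```

Near contact; ease down 2 mm and look at the force.

Call:
move_arm:
  series:
    - [0, 0, 0.001, 0]
    - [0, 0, 0.002, 0]
    - [0, 0, 0.002, 0]

```text
time: 41.3
ee_pos: [0.5246, 0.0457, 0.0703]
eef_rot: [0.626, 0.78, 0.001, -0.0]
ft_force: [-2.8, 2.5, 6.9]
width: 0.0637
```

Call:
move_arm:
  series:
    - [0, 0, 0, 0]
    - [0, 0, 0, 0]
    - [0, 0, 0, 0]
    - [0, 0, 0, 0]
    - [0, 0, 0, 0]
    - [0, 0, -0.01, 0]
    - [0, 0, -0.03, 0]
    - [0, 0, -0.06, 0]
    - [0, 0, -0.09, 0]
    - [0, 0, -0.12, 0]
    - [0, 0, -0.13, 0]
    - [0, 0, -0.13, 0]
  claw: 1

```text
time: 42.5
ee_pos: [0.5249, 0.0453, 0.201]
eef_rot: [0.626, 0.78, 0.001, 0.0]
ft_force: [-0.2, 0.4, -0.5]
width: 0.0872
```

```bash
python3 look.py 14 .4276 .3765 .15 -3
```

```text
top
  0.4248 0.3785 ax -3.4 62x38 z 0.045 px [176. 280.]
wrist
  0.5035 0.1353 ax 12.5 64x15 z 0.060 px [317. 105.]
  0.5128 0.0901 ax 12.5 65x19 z 0.059 px [318. 148.]
t 42.6 pos [0.5237 0.0452 0.1988] toolY ang 12.5 tilt z [-0.001  0.    -1.   ] w 0.0869 F [-0.3  0.2 -0.5] q7 0.18 q1 -1.01
OFF [ 0.3442 -0.0221  0.0489] roll 0.271 alt -2.871 dist 0.348
```

View pics/w14.png

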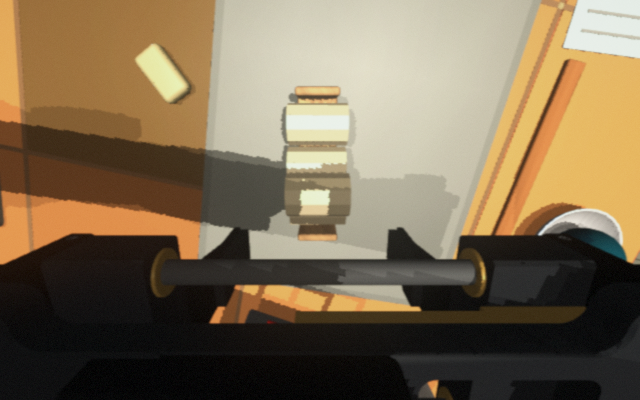

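Call:
move_arm:
  series:
    - [0.012, -0.001, 0, 0.02]
    - [0.036, -0.002, 0, 0.05]
    - [0.066, -0.004, 0, 0.08]
    - [0.098, -0.006, 0, 0.11]
    - [0.13, -0.008, 0, 0.14]
    - [0.162, -0.01, 0.01, 0.17]
    - [0.194, -0.012, 0.02, 0.2]
    - [0.226, -0.014, 0.03, 0.23]
    - [0.258, -0.016, 0.04, 0.26]
    - [0.286, -0.018, 0.045, 0.271]
    - [0.31, -0.02, 0.049, 0.271]
    - [0.328, -0.021, 0.049, 0.271]
    - [0.34, -0.022, 0.049, 0.271]
    - [0.344, -0.022, 0.049, 0.271]
    - [0.344, -0.022, 0.049, 0.271]

```text
time: 44.1
ee_pos: [0.4286, 0.3759, 0.1506]
eef_rot: [0.726, 0.688, -0.0, 0.0]
ft_force: [0.0, -0.6, 0.2]
width: 0.0874
```

```bash
python3 look.py 15 .4276 .3765 .008 -3
```

```text
top
  0.5324 0.0050 ax 13.0 59x15 z 0.059 px [328. 225.]
  0.5131 0.0949 ax 13.0 61x21 z 0.059 px [291. 235.]
  0.4250 0.3691 ax -1.4 31x16 z 0.045 px [179. 279.]
wrist
  0.4186 0.3933 ax -3.1 44x5 z 0.038 px [312. 176.]
  0.4318 0.3829 ax -2.4 20x4 z 0.044 px [321. 190.]
  0.4260 0.3677 ax -2.6 30x19 z 0.044 px [316. 204.]
t 44.2 pos [0.429  0.3751 0.1507] toolY ang -3.1 tilt z [ 0. -0. -1.] w 0.0867 F [-0.2 -0.8 -0. ] q7 -0.67 q1 -1.41
OFF [ 0.0013 -0.0015  0.1427] roll -0.002 alt 3.139 dist 0.143
```

View pics/w15.png

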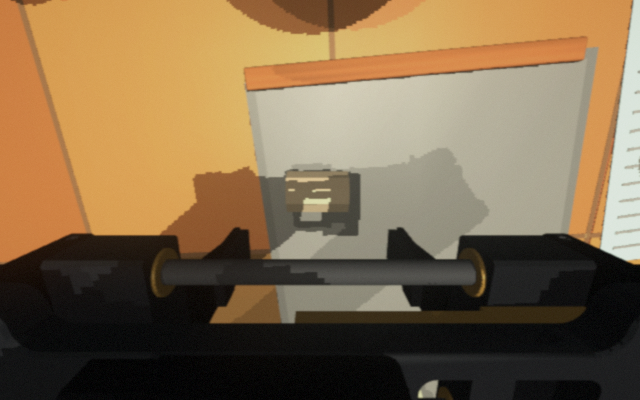

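View pics/t15.png

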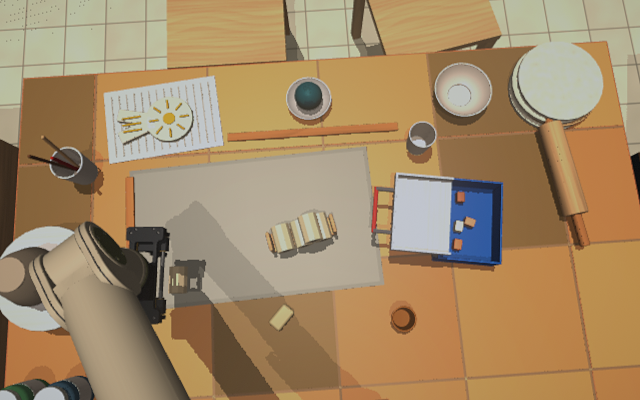

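The last post is at cols 286–352, rows 169–213 in the wrist view, and centred as before. In the top view the four stacked posts, the level tray and the four blocks in the bin all look fine.

Call:
move_arm:
  series:
    - [0.003, -0.001, 0.015, 0]
    - [0.003, -0.001, 0.04, 0]
    - [0.003, -0.001, 0.065, 0]
    - [0.003, -0.001, 0.09, 0]
    - [0.003, -0.001, 0.11, 0]
    - [0.003, -0.001, 0.125, 0]
    - [0.003, -0.001, 0.135, 0]
    - [0.003, -0.001, 0.14, 0]
    - [0.003, -0.001, 0.1425, 0]
    - [0.003, -0.001, 0.1425, 0]

```text
time: 45.2
ee_pos: [0.4277, 0.3795, 0.0083]
eef_rot: [0.726, 0.688, 0.0, -0.0]
ft_force: [-0.1, 0.2, -0.3]
width: 0.0868
```

Call:
move_arm:
  series:
    - [0, 0, 0, 0]
    - [0, 0, 0, 0]
    - [0, 0, 0, 0]
    - [0, 0, 0, 0]
    - [0, 0, 0, 0]
    - [0, 0, 0, 0]
  claw: -1

```text
time: 45.8
ee_pos: [0.4275, 0.3795, 0.0083]
eef_rot: [0.726, 0.688, 0.0, -0.0]
ft_force: [0.3, 0.6, 5.1]
width: 0.0638
```

```bash
python3 go.py .5139 .0919 .18 12.5
```

```text
t 45.8 pos [0.4275 0.3795 0.0083] toolY ang -3.0 tilt z [ 0.  0. -1.] w 0.0638 F [0.3 0.6 5.1] q7 -0.57 q1 -1.33
OFF [-0.2825  0.1015 -0.1718] roll -0.271 alt 2.871 dist 0.346
```

Call:
move_arm:
  series:
    - [0, 0, -0.015, 0]
    - [0, 0, -0.04, 0]
    - [-0.004, 0.001, -0.07, 0]
    - [-0.014, 0.005, -0.1, -0.02]
    - [-0.032, 0.011, -0.13, -0.05]
    - [-0.055, 0.02, -0.155, -0.08]
    - [-0.08, 0.029, -0.17, -0.1]
    - [-0.107, 0.038, -0.172, -0.13]
    - [-0.134, 0.048, -0.172, -0.15]
    - [-0.161, 0.058, -0.172, -0.18]
    - [-0.188, 0.067, -0.172, -0.2]
    - [-0.213, 0.077, -0.172, -0.23]
    - [-0.237, 0.085, -0.172, -0.25]
    - [-0.257, 0.092, -0.172, -0.271]
    - [-0.272, 0.098, -0.172, -0.271]
    - [-0.28, 0.101, -0.172, -0.271]
    - [-0.2825, 0.1015, -0.172, -0.271]
    - [-0.2825, 0.1015, -0.172, -0.271]
    - [-0.2825, 0.1015, -0.172, -0.271]

```text
time: 47.7
ee_pos: [0.5136, 0.0928, 0.1801]
eef_rot: [0.626, 0.78, 0.0, -0.0]
ft_force: [-0.8, 0.5, -0.5]
width: 0.0636
```

```bash
python3 go.py .5139 .0919 .0705 12.5;python3 - <<'E'
from h import *
p=imaging.camera('wrist')[0];cv2.imwrite('pics/w16.png',p[:,:,::-1])
E
```

```text
t 47.7 pos [0.5136 0.0928 0.1801] toolY ang 12.6 tilt z [-0.  0. -1.] w 0.0636 F [-0.8  0.5 -0.5] q7 0.08 q1 -1.07
OFF [-1.000e-03  1.000e-04  1.096e-01] roll 0.001 alt -3.141 dist 0.110
```

View pics/w16.png

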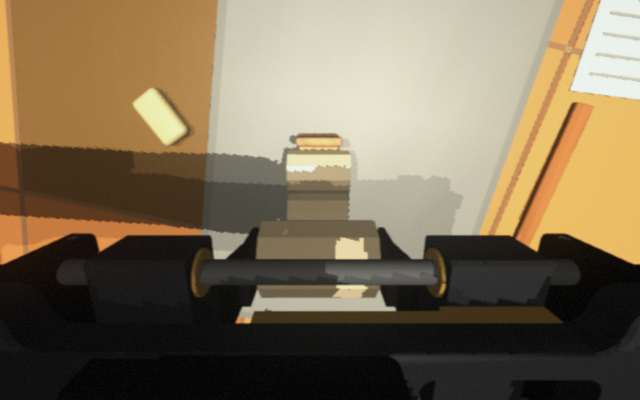

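Call:
move_arm:
  series:
    - [0, 0, 0.01, 0]
    - [0, 0, 0.03, 0]
    - [0, 0, 0.05, 0]
    - [0, 0, 0.068, 0]
    - [0, 0, 0.081, 0]
    - [0, 0, 0.091, 0]
    - [0, 0, 0.099, 0]
    - [0, 0, 0.105, 0]
    - [0, 0, 0.108, 0]
    - [0, 0, 0.109, 0]
    - [0, 0, 0.109, 0]

```text
time: 48.85
ee_pos: [0.514, 0.0918, 0.0713]
eef_rot: [0.626, 0.78, 0.0, 0.0]
ft_force: [-0.1, -0.2, -2.0]
width: 0.0636
```

Call:
move_arm:
  series:
    - [0, 0, 0.0005, 0]
    - [0, 0, 0.001, 0]
    - [0, 0, 0.001, 0]

```text
time: 49.15
ee_pos: [0.5141, 0.092, 0.0704]
eef_rot: [0.626, 0.78, 0.0, 0.0]
ft_force: [0.2, 0.0, 1.9]
width: 0.0636
```

Contact made (+1.9 N). I'll release and go up.

Call:
move_arm:
  series:
    - [0, 0, 0, 0]
    - [0, 0, 0, 0]
    - [0, 0, 0, 0]
    - [0, 0, 0, 0]
    - [0, 0, 0, 0]
    - [0, 0, -0.01, 0]
    - [0, 0, -0.03, 0]
    - [0, 0, -0.06, 0]
    - [0, 0, -0.09, 0]
    - [0, 0, -0.12, 0]
    - [0, 0, -0.14, 0]
    - [0, 0, -0.14, 0]
  claw: 1

```text
time: 50.35
ee_pos: [0.5153, 0.0919, 0.2133]
eef_rot: [0.626, 0.78, 0.002, 0.001]
ft_force: [0.3, -0.4, -0.6]
width: 0.0873
```

Call:
move_arm:
  series:
    - [0.012, 0, 0, 0]
    - [0.036, 0, 0, 0]
    - [0.066, 0, 0, 0]
    - [0.098, 0, 0, 0]
    - [0.13, 0, 0, 0]
    - [0.162, 0, 0, 0]
    - [0.194, 0, 0, 0]
    - [0.22, 0, 0, 0]
    - [0.24, 0, 0, 0]
    - [0.25, 0, 0, 0]
    - [0.25, 0, 0, 0]
    - [0.25, 0, 0, 0]

```text
time: 51.55
ee_pos: [0.4602, 0.3346, 0.2099]
eef_rot: [0.627, 0.779, -0.0, 0.0]
ft_force: [-0.7, 0.3, 0.7]
width: 0.0873
```

```bash
python3 - <<'E'
from meas import *
p,d,c,X=cloud('top');p2=imaging.camera('scene')[0]
a=np.hstack([cv2.resize(p[130:300,230:520],None,fx=1.4,fy=1.4),cv2.resize(p2[80:250,200:400],None,fx=1.4,fy=1.4)])
cv2.imwrite('pics/end.png',cv2.resize(np.vstack([cv2.resize(p[190:270,250:350],(500,400),interpolation=2)]),None,fx=1,fy=1)[:,:,::-1])
cv2.imwrite('pics/end2.png',a[:,:,::-1])
w=(X[...,0]>.42)&(X[...,0]<.62)&(X[...,1]>-.02)&(X[...,1]<.17)&(X[...,2]>.085)
n,l,st,ce=cv2.connectedComponentsWithStats(w.astype(np.uint8))
for i in range(1,n):
    q=X[l==i]
    if len(q)>20: print(cv2.minAreaRect((q[:,:2]*1000).astype(np.float32)),q[:,2].max())
for z in ((.055,.075),):
    q=X[(X[...,0]>.42)&(X[...,0]<.62)&(X[...,1]>-.02)&(X[...,1]<.17)&(X[...,2]>.04)];print(cv2.minAreaRect((q[:,:2]*1000).astype(np.float32)))
hsv=cv2.cvtColor(p,cv2.COLOR_RGB2HSV)
m=((hsv[...,0]<6)|(hsv[...,0]>174))&(hsv[...,1]>150)&(hsv[...,2]>80)&(X[...,1]>-.14)&(X[...,1]<-.05)
print('handle z',np.median(X[m],0))
for u,v in [(460,197),(470,222),(459,227),(458,244)]: print(X[v,u].round(3))
s=read_state();print(s['time'],s['ee_pos'],s['ft_force'])
E
```

```text
((521.740478515625, 47.858184814453125), (64.1461181640625, 43.678096771240234), 12.062098503112793) 0.10955606515218405
((511.6793518066406, 93.79255676269531), (64.79326629638672, 43.5271110534668), 12.284814834594727) 0.10793115513228799
((515.8480834960938, 71.13874816894531), (66.29754638671875, 167.79879760742188), 12.394060134887695)
handle z [ 0.55120905 -0.10611304  0.1143939 ]
[ 0.581 -0.331  0.031]
[ 0.517 -0.349  0.027]
[ 0.507 -0.32   0.028]
[ 0.465 -0.313  0.027]
51.65 [0.46042969 0.33439494 0.21015549] [0.76674181 0.85004277 0.66853543]
```

View pics/end.png

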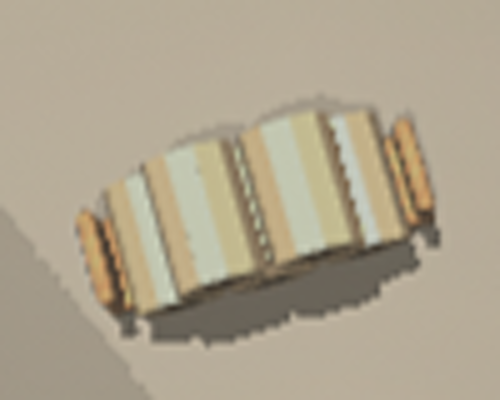

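View pics/end2.png

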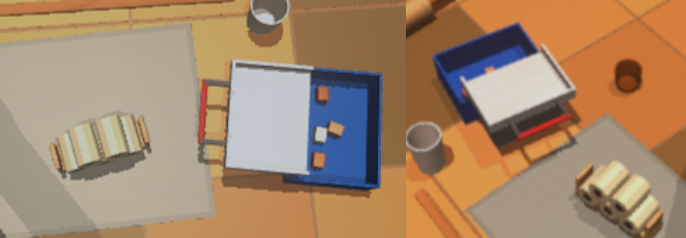

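```bash
python3 -c "
from bench import r
print(r.close_job())"
```

```text
the job is handed in; nothing more can be done
None
```

Both jobs are done and handed in at about 52 s; no verdict was reported.

- **Tray and blocks:** I lifted the red handle to tip the tray to about 0.8 rad. All four blocks slid into the bin, and the last top-camera check found them on its floor. I then lowered the tray, and the handle reads 114 mm up, as before tipping, so the tray is level.
- **Posts:** Five posts were present. One lay too close to the tray to grip by its ends, so I first moved it about 85 mm clear. Three now lie in the grooves and two are saddled on top. In the last top-camera view the two upper posts are within about 1 mm of their seats and 0.5° of the rack's axis, using the same camera's rack position. The three in the grooves looked centred and square.
- **Left alone:** The cup is still standing. A small cream block on the table is only 18 mm high, so I took it for something else, not a sixth post.
- **Disagreement:** The top and wrist cameras differed by about 3–4 mm in position. I placed the posts mostly by the wrist camera. I saw no knocked post or slackened grip.

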